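# Lock the reamer into the lever juicer and latch its arm

## Task

Fit the steel reamer into the juicer's sloping cup: press it down and turn it until its tongue drops into the slot, so that the disc lies fully home, then turn it clockwise as far as it will go, until the fin is in line with the arm. Then press the juicer's arm down until it clicks shut under its catch, and let go. Leave the pitcher, the funnel and the two tumblers where they stand.

Things in the scene. Friction and masses are not known exactly. Their poses are not given: they have to be found in the camera images.
- reamer: Loose steel reamer, 160 g. Origin: centre of the underside of its disc (60 mm diameter, 6 mm thick). On the disc stands a flat fin to grip, 44 mm along x, 12 mm along y, its top 46 mm above the origin (z). Below the disc a tongue, 30 mm along x (parallel to the fin), 8 mm along y, reaches 10 mm below the origin. Same after half a turn. Starts upright, level on the stand.
- stand: Fixed white plastic ring, 68 mm outer and 46 mm inner diameter, 16 mm high, that carries the reamer at the start (the reamer's origin is on its axis, 16 mm above the worktop, tongue hanging inside). Origin: centre of its underside.
- bed: The juicer's fixed bed, a frame tilted 30 degrees. Origin: centre of the cup, on the hub's flat top, 92 mm above the worktop; x runs up the slope, away from the robot, to the arm's hinge; y level to the left; z normal to the bed, leaning to the robot. Bed plate 120 mm wide, x = -100 to 175 mm, its surface at z = -14 mm.
- hub_top (a point): Bed origin again: centre of the round dark steel hub on the cup's floor. Its slot takes the tongue: 34 mm long, 11 mm wide, 12 mm deep. Tongue on top of the hub: reamer origin at bed z = 10 mm; dropped in: 0. Slot starts 0.70 to 1.10 rad anticlockwise (seen from above the bed) of bed x; not measured, but visible. A 5 to 10 N press slides over the hub without turning it much.
- cup_rim (a point): Centre of the cup's mouth, at bed z = 19 mm. The cup's straight bore is 63 mm across up to z = 15 mm and flares to 71 mm at the rim; outside 80 mm. The hub in it turns about bed z, stiffly (about 0.22 N m), between stops with the slot 1.15 rad anticlockwise of bed x and the slot along bed x (the locked position).
- press_arm (a joint): Angle of the juicer's hinged arm, rad: 0 shut (parallel to the bed, latched), grows as it lifts; starts at 1.60 to 1.75, raised just past square to the bed. The hinge is stiff (0.45 N m): the arm stays where it is left. From about 0.07 rad the spring catch resists with 7 to 8 N square to the arm at its end; past 0.04 rad it snaps in and holds the arm shut.
- lever_hinge (a point): Point on the arm's hinge axis (parallel to the bed's y), at x = 165 mm, z = 58 mm in the bed frame. The arm is a straight aluminium beam, 30 mm wide, 12 mm thick, from the hinge to 235 mm from it.
- lever_top (a point): Point on the upper (outer) face of the arm, on its centre line, 140 mm along the arm from the hinge axis and 6 mm above the beam's centre line; it moves with the arm. When the arm is shut it lies above the cup, 25 mm up the slope from its centre.
- press_head (a point): Underside of the press head, between its two cheeks, 165 mm from the hinge and 28 mm below the beam's centre line. The cheeks (50 mm long) straddle the fin with a 30 mm gap: the arm shuts only if the fin is in line with it.
- lever_end (a point): Centre of the round bar, 10 mm thick and 44 mm wide, at the arm's free end, 243 mm from the hinge and 4 mm below the beam's centre line: it goes under the catch.
- catch (a point): Top of the sprung catch post at the low end of the bed, 50 mm wide, bed x = -100 to -79 mm, z up to 68 mm. Fixed but for its small sprung roller.
- pitcher: Bystander: white plastic pitcher with a twist cap, 112 mm across plus a side handle reaching 100 mm from its axis, 205 mm high. Origin: centre of its underside.
- funnel: Bystander: stainless steel funnel standing mouth down, 90 mm across, 88 mm high. Origin: centre of its mouth, on the worktop.
- tumbler1: Bystander: small glass tumbler, 66 mm across, 85 mm high. Origin: centre of its underside.
- tumbler2: Bystander: a second tumbler of the same size.
Things that resemble listed ones, but are neither listed nor needed, are in the scene too. Leave any purple or red look-alike of the reamer alone.

How it is judged:
By the outcome, as a careful person would: the job done as asked, in the order asked, and still so for the second after the job is handed in, with the robot touching nothing.
It also fails if it takes over 67 s, if anything falls off the work surface, if the arm or the gripper's body presses on something with over 40 N, if the wrist force passes 120 N, or if a joint passes its speed limit or range.

## Robot

A 7-joint arm with a two-finger parallel gripper is mounted at the origin on the work surface. World frame = base frame: x ahead of the robot, y to its left, z up, the work surface at z = 0. Lengths are in m, angles in rad, forces in N, time in s.
With the tool pointing down it reaches from about 0.4 to 0.85 m from the base axis. Payload 4.4 kg.
Tool frame: the origin (TCP) lies at the very end of the fingers, on their centre line; the grasp point (between the pads) lies 19 mm behind it; z points along the fingers, y is the direction in which the jaws open and shut (so a half turn about z gives the same grasp; the last joint's range is limited). The gripper opens to 94 mm and grips with 3 to 60 N. Pads are 16 mm wide; open, the fingers measure 119 mm over their backs; the gripper's body (75 mm by 177 mm) begins 78 mm behind the grasp point.
Start: joints at [-1.184, 0.628, 0.038, 1.517, -0.027, 0.996, -0.02], TCP at [0.284, 0.585, 0.205] pointing down, gripper open.
Joint ranges: [-3.06, 3.06], [-0.37, 2.12], [-1.25, 1.32], [0.18, 2.47], [-1.1, 4.24], [0.23, 1.98], [-2.94, 2.94]. Speed limits (rad/s): [2.57, 2.57, 3.14, 3.14, 3.14, 3.14, 3.14].

## Interface

Orientations are given as a unit quaternion [w, x, y, z].
In Python, from station import r, optics gives the robot as it stands.
- The arm moves only by the tool send_rows, never from a script. Its argument "targets" is a list of rows, each a list of 3 entries, a list of its own where there are three numbers: the turn, a rotation vector about the tool's x, y, z in rad, then the shift along the tool's x, y, z in m, then the finger opening in m, from 0 to 0.094. In form: [[[rx, ry, rz], [tx, ty, tz], jaw], ...]. A call has 1 to 12 rows; each row is the pose to reach, as a shift and turn from the pose measured when the call began, along the tool's axes at that moment; what a row does not reach only later rows make up. A row lasts 1/10 s, in which the tool goes at most 50 mm and 8.59 degrees, less where a joint would pass 70% of its speed; a pose out of reach is approached as far as the arm can. A call with a gripper value outside its range is refused whole. The fingers move at their own pace and stop on an object; "force" is the grip in N (left out, the last holds). Time passes only in rows, so rows that repeat a pose let the fingers close. It gives the time, the measured TCP pose, the force and the opening at its end, in the units of the state.
- r.observe(): the state, without advancing time (a new reading comes with each control period).
- optics.grab_frame(name): name is "scene" or "side" or "wrist"; returns a dict with "image" (480x640x3 uint8, red, green, blue), "range_z" (480x640 float32, m along the optical axis (not along the pixel's ray), 0 where there is no reading), "intrinsics" (3x3 intrinsics, pixels), "rvec" (rotation vector, rad) and "tvec" (3), from world to camera coordinates, as OpenCV has them. Camera axes: x right, y down, z forward; pixel columns grow to the right and rows downward; lengths in m; the calibration is good to about 2 mm. A picture is of the moment at which its call begins.
- r.close_job(): hands the job in, once; it reports no verdict.
The state is a dict: "t": time; "q": joint angles; "joint_velocities": joint speeds; "effort": joint torques, N m; "tool_pos": TCP position; "ee_rot": TCP orientation; "wrist_force": force on the tool from outside, world axes, zero at the start; "wrist_torque": the same for the moment, N m; "gripper_width": finger opening in m.
Only numpy, scipy, OpenCV 4.12 (cv2) and the standard library are available. Lean on these libraries where they do the work, as an engineer would, in place of code of your own. Each camera call takes 0.05 s, during which the arm holds its last target.

## Working session

There is one attempt and no reset: what is moved stays moved. The work goes in short steps, Python scripts to look and compute and a tool call to move; the robot and the scene stay as the last step left them, time stands still between calls to the robot, and variables do not carry over. Pictures are saved under pics/ and viewed, and the job is handed in when it is done.

Besides the shell and the picture viewer there is one more tool, called after ">>>" as name(argument=value, ...) on one line, values as JSON. send_rows: Moves the arm, as the interface text tells. Its arguments: {"type":"object","properties":{"targets":{"type":"array","items":{"type":"array"}},"force":{"type":"number"}},"required":["targets"]}

```bash
ls; mkdir -p pics
python3 - <<'E'
from station import r, optics
import cv2,numpy as np
s=r.observe()
print({k:np.round(v,3).tolist() for k,v in s.items()})
for n in("scene","side","wrist"):
    f=optics.grab_frame(n); cv2.imwrite(f'pics/{n}0.png',f['image'][:,:,::-1]); np.savez(f'{n}0.npz',**f)
    print(n,f['intrinsics'].round(1).tolist(),f['rvec'].round(3),f['tvec'].round(3))
E
```

```text
pics
{'t': 0.0, 'q': [-1.184, 0.629, 0.038, 1.518, -0.027, 0.996, -0.02], 'joint_velocities': [0.002, -0.001, -0.0, -0.0, 0.001, 0.002, -0.001], 'effort': [0.0, -54.974, 1.143, -18.664, -0.052, 0.024, 0.0], 'tool_pos': [0.284, 0.584, 0.205], 'ee_rot': [-0.0, 0.224, 0.974, -0.001], 'wrist_force': [-0.261, 0.358, 0.813], 'wrist_torque': [0.022, -0.001, 0.025], 'gripper_width': 0.094}
scene [[513.2, 0.0, 317.4], [0.0, 513.2, 243.0], [0.0, 0.0, 1.0]] [ 2.481  0.903 -0.256] [-0.461 -0.246  1.407]
side [[553.4, 0.0, 316.3], [0.0, 553.4, 236.5], [0.0, 0.0, 1.0]] [ 0.27  -2.828  1.178] [0.573 0.191 1.54 ]
wrist [[344.7, 0.0, 321.8], [0.0, 344.7, 240.2], [0.0, 0.0, 1.0]] [-2.464 -1.541 -0.205] [-0.65  -0.027  0.392]
```

View pics/scene0.png

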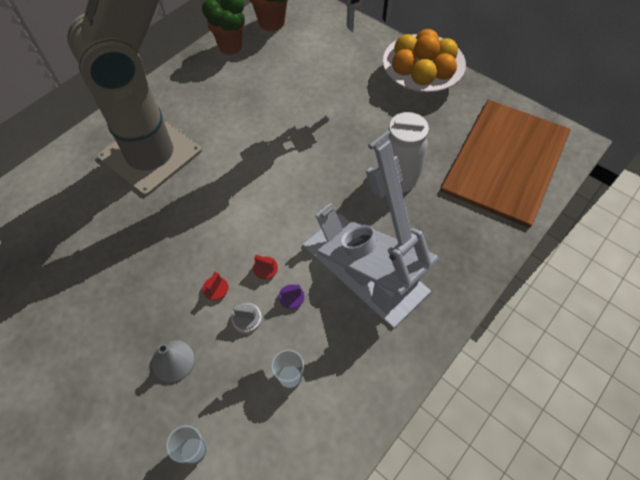

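View pics/side0.png

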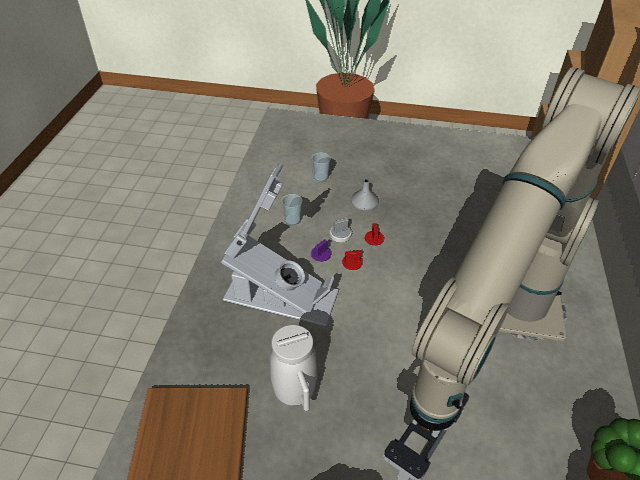

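View pics/wrist0.png

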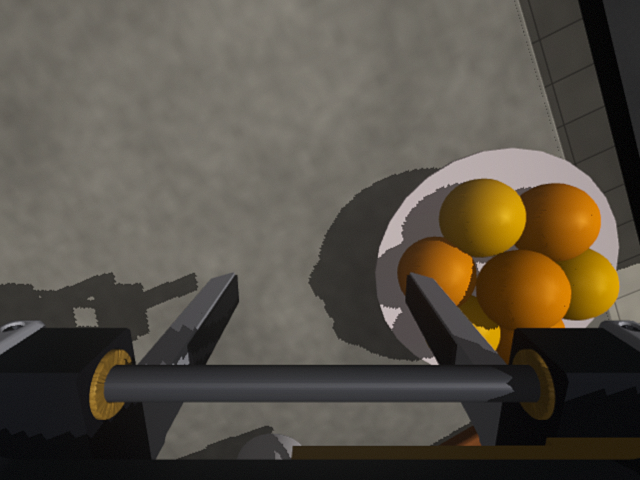

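Candidates for the reamer, in scene pixels: grey steel on a white ring (246,317), red look-alikes (215,288) and (265,267), purple look-alike (291,296). I choose the grey one on the white stand and check it in a crop.

```bash
cat > h.py <<'E'
import cv2,numpy as np
from scipy.spatial.transform import Rotation as R
def load(n): return dict(np.load(n))
def cloud(f):
    K=f['intrinsics'];z=f['range_z'];v,u=np.mgrid[0:480,0:640]
    pc=np.stack([(u-K[0,2])/K[0,0]*z,(v-K[1,2])/K[1,1]*z,z],-1)
    Rm=R.from_rotvec(f['rvec'].ravel()).as_matrix()
    w=(pc-f['tvec'].ravel())@Rm; w[z==0]=np.nan; return w
def proj(f,p): return cv2.projectPoints(np.atleast_2d(p).astype(float),f['rvec'],f['tvec'],f['intrinsics'],None)[0][:,0]
def ray(f,uv,z):
    K=f['intrinsics'];Rm=R.from_rotvec(f['rvec'].ravel()).as_matrix()
    d=Rm.T@np.array([(uv[0]-K[0,2])/K[0,0],(uv[1]-K[1,2])/K[1,1],1]);c=-Rm.T@f['tvec'].ravel()
    return c+d*(z-c[2])/d[2]
def crop(f,x0,y0,x1,y1,s,n): cv2.imwrite(n,cv2.resize(f['image'][y0:y1,x0:x1,::-1],None,fx=s,fy=s,interpolation=cv2.INTER_CUBIC))
E
python3 - <<'E'
from h import *
s=load('scene0.npz');d=load('side0.npz')
crop(s,190,240,320,345,6,'pics/c1.png');crop(d,300,200,400,275,8,'pics/c2.png')
crop(s,290,110,450,330,2.7,'pics/c3.png');crop(d,210,150,350,330,3.3,'pics/c4.png')
for f,n in((s,'scene'),(d,'side')):
    w=cloud(f)
    print(n,[w[y,x].round(3).tolist() for x,y in ([(200,250),(246,317),(250,325),(360,238)] if n=='scene' else [(400,300),(341,230),(290,275)])])
    g=w.reshape(-1,3);
    m=(abs(w[...,2])<.01);print(np.nanmedian(w[m],0))
E
```

```text
scene [[0.331, -0.121, 0.001], [0.549, -0.18, 0.03], [0.566, -0.186, 0.022], [0.635, 0.114, 0.083]]
[ 0.4173286  -0.10511248 -0.00190237]
side [[0.336, 0.045, -0.003], [0.539, -0.176, 0.022], [0.64, 0.086, 0.083]]
[0.39209785 0.15958107 0.00081702]
```

View pics/c1.png

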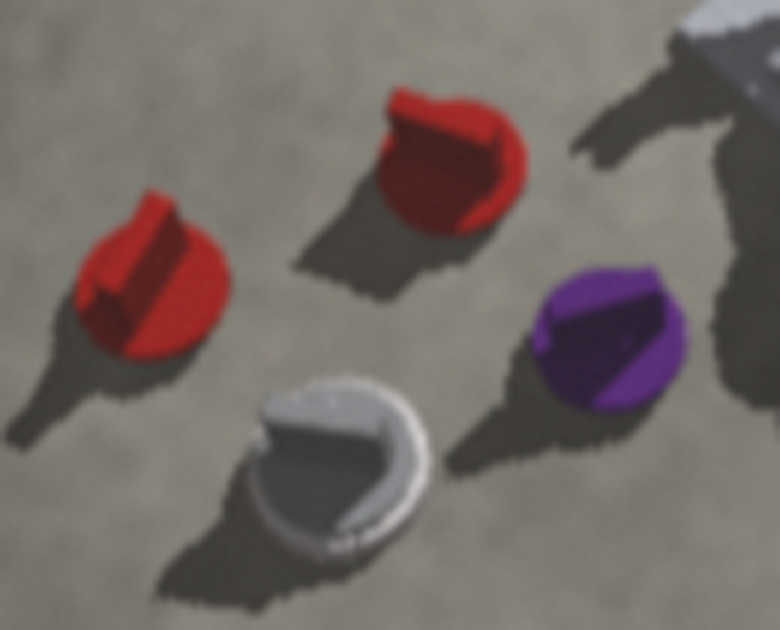

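View pics/c2.png

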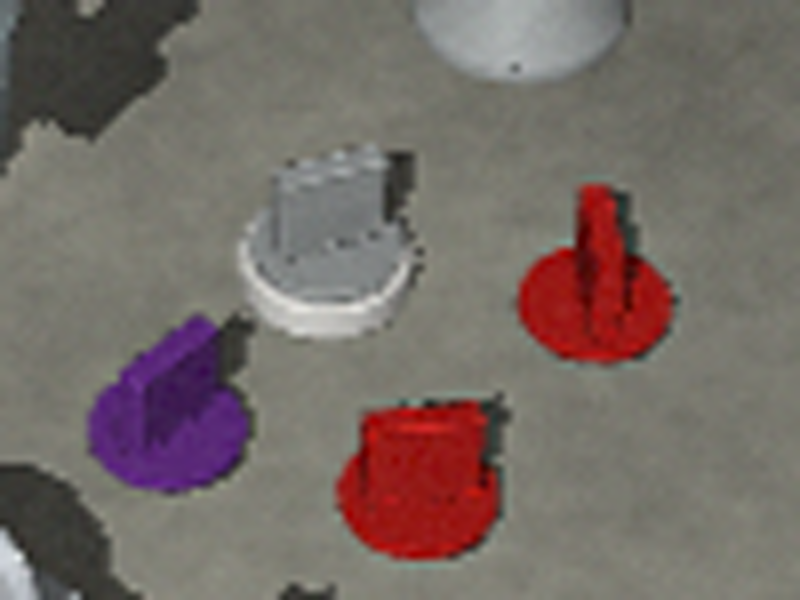

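View pics/c3.png

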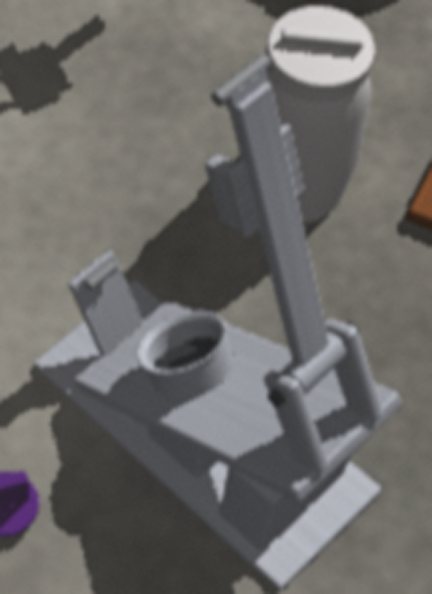

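View pics/c4.png

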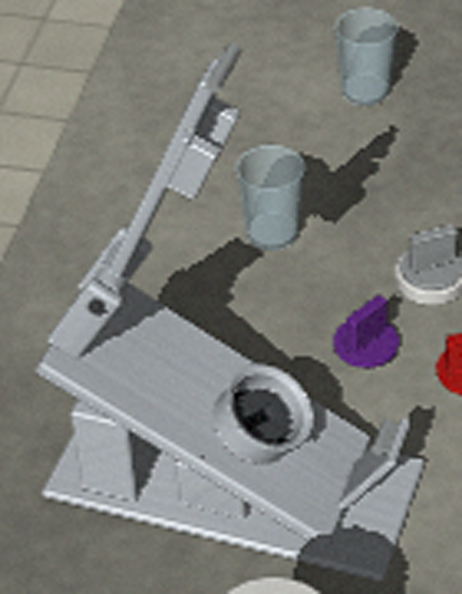

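```bash
cat > m1.py <<'E'
from h import *
S=load('scene0.npz');D=load('side0.npz')
from scipy.optimize import least_squares
def plane(P):
    for _ in range(6):
        c=P.mean(0);n=np.linalg.svd(P-c)[2][2];n*=np.sign(n[2]);e=(P-c)@n;P=P[abs(e)<max(2*e.std(),.002)]
    return c,n,e.std(),len(P)
rng=np.random.default_rng(0)
for nm,f,poly in(('scene',S,[(372,262),(398,262),(395,278),(375,275)]),('side',D,[(252,258),(275,270),(270,285),(240,268)])):
    m=np.zeros((480,640),np.uint8);cv2.fillPoly(m,[np.array(poly)],1)
    w=cloud(f);P=w[m>0];P=P[~np.isnan(P[:,0])]
    c,n,e,k=plane(P);print(nm,'bed plane',c.round(4),n.round(3),'tilt',np.degrees(np.arccos(n[2])).round(1),'yaw',np.degrees(np.arctan2(-n[1],-n[0])).round(1),e.round(4),k)
    img=f['image'].astype(int)
    # reamer top points
    P=w.reshape(-1,3);q=P[(np.hypot(P[:,0]-.55,P[:,1]+.18)<.045)&(P[:,2]>.05)]
    c=q.mean(0);d=np.linalg.svd((q-c)[:,:2],full_matrices=False)[2][0]
    print(' fin top',c.round(4),len(q),'dir deg',np.degrees(np.arctan2(d[1],d[0])).round(1),'z',q[:,2].round(3).max(), 'len',np.ptp((q-c)[:,:2]@d))
    q=P[(np.hypot(P[:,0]-.55,P[:,1]+.18)<.05)&(P[:,2]>.008)&(P[:,2]<.03)]
    print(' ring/disc',((q.max(0)+q.min(0))/2).round(4),np.ptp(q,axis=0).round(3))
E
python3 m1.py
```

```text
scene bed plane [0.7344 0.0626 0.1285] [-0.5    0.06   0.864] tilt 30.2 yaw -6.9 0.0013 302
 fin top [ 0.5449 -0.1782  0.0588] 135 dir deg 31.0 z 0.064 len 0.04467920159907291
 ring/disc [ 0.5455 -0.1776  0.0187] [0.066 0.067 0.021]
side bed plane [0.7157 0.1171 0.1185] [-0.497  0.025  0.867] tilt 29.8 yaw -2.8 0.0019 425
 fin top [ 0.5408 -0.174   0.0593] 79 dir deg 30.8 z 0.069 len 0.044716007376025727
 ring/disc [ 0.5403 -0.1676  0.0191] [0.067 0.059 0.021]
```

```bash
cat > m2.py <<'E'
from m1 import *
def frame(yaw,o):
    y=np.radians(yaw);c,s=np.cos(np.pi/6),np.sin(np.pi/6)
    x=np.array([c*np.cos(y),c*np.sin(y),s]);yy=np.array([-np.sin(y),np.cos(y),0]);z=np.cross(x,yy)
    return np.array([x,yy,z]).T,np.array(o)
if __name__=='__main__':
  Rb,o=frame(-5,[.64,.1,.092])
  for nm,f in(('scene',S),('side',D)):
    w=cloud(f);b=(w-o)@Rb
    for it in range(3):
        m=(abs(b[...,2]+.014)<.005)&(b[...,0]>-.11)&(b[...,0]<.19)&(abs(b[...,1])<.075)
        lab=cv2.connectedComponentsWithStats(m.astype(np.uint8))
        q=b[m]
    # x slices: y extremes
    print(nm,len(q))
    for x in np.arange(-.1,.18,.02):
        k=q[abs(q[:,0]-x)<.008]
        if len(k)>5: print('  x %.2f ymin %.4f ymax %.4f  z %.4f'%(x,*np.percentile(k[:,1],[2,98]),k[:,2].mean()))
    m=(abs(b[...,2]-.019)<.0035)&(np.hypot(b[...,0],b[...,1])<.06);q=b[m]
    vis=f['image'].copy();vis[m]=[255,0,0];crop(dict(image=vis),240,180,440,330,4,f'pics/rim_{nm}.png')
    r_=lambda p:np.hypot(q[:,0]-p[0],q[:,1]-p[1])-.0378
    a=least_squares(r_,[0,0],loss='soft_l1',f_scale=.003).x;print('  rim',len(q),a.round(4),q[:,2].mean(),'world',(o+Rb@[a[0],a[1],0]).round(4))
E
python3 m2.py
```

```text
scene bed plane [0.7344 0.0626 0.1285] [-0.5    0.06   0.864] tilt 30.2 yaw -6.9 0.0013 302
 fin top [ 0.5449 -0.1782  0.0588] 135 dir deg 31.0 z 0.064 len 0.04467920159907291
 ring/disc [ 0.5455 -0.1776  0.0187] [0.066 0.067 0.021]
side bed plane [0.7157 0.1171 0.1185] [-0.497  0.025  0.867] tilt 29.8 yaw -2.8 0.0019 425
 fin top [ 0.5408 -0.174   0.0593] 79 dir deg 30.8 z 0.069 len 0.044716007376025727
 ring/disc [ 0.5403 -0.1676  0.0191] [0.067 0.059 0.021]
scene 2443
  x -0.10 ymin -0.0557 ymax 0.0519  z -0.0167
  x -0.08 ymin -0.0577 ymax 0.0545  z -0.0170
  x -0.06 ymin -0.0581 ymax 0.0544  z -0.0169
  x -0.04 ymin -0.0582 ymax -0.0196  z -0.0170
  x -0.02 ymin -0.0579 ymax 0.0197  z -0.0165
  x 0.00 ymin -0.0584 ymax 0.0552  z -0.0156
  x 0.02 ymin -0.0601 ymax 0.0536  z -0.0162
  x 0.04 ymin -0.0593 ymax 0.0530  z -0.0164
  x 0.06 ymin -0.0598 ymax 0.0511  z -0.0170
  x 0.08 ymin -0.0603 ymax 0.0366  z -0.0170
  x 0.10 ymin -0.0610 ymax -0.0052  z -0.0168
  x 0.12 ymin -0.0610 ymax 0.0484  z -0.0169
  x 0.14 ymin -0.0605 ymax 0.0335  z -0.0170
  x 0.16 ymin -0.0631 ymax 0.051
[... 197 characters left out ...]
.08 ymin -0.0541 ymax 0.0609  z -0.0140
  x -0.06 ymin -0.0566 ymax 0.0598  z -0.0141
  x -0.04 ymin -0.0566 ymax 0.0595  z -0.0142
  x -0.02 ymin 0.0005 ymax 0.0591  z -0.0141
  x 0.00 ymin -0.0169 ymax 0.0608  z -0.0138
  x 0.02 ymin -0.0547 ymax 0.0610  z -0.0134
  x 0.04 ymin -0.0570 ymax 0.0573  z -0.0137
  x 0.06 ymin -0.0561 ymax 0.0584  z -0.0137
  x 0.08 ymin -0.0568 ymax 0.0583  z -0.0137
  x 0.10 ymin -0.0581 ymax 0.0580  z -0.0141
  x 0.12 ymin -0.0594 ymax 0.0579  z -0.0138
  x 0.14 ymin -0.0591 ymax 0.0581  z -0.0141
  x 0.16 ymin 0.0314 ymax 0.0574  z -0.0142
  x 0.18 ymin -0.0336 ymax 0.0587  z -0.0141
  rim 145 [0.0027 0.0007] 0.01865100081244608 world [0.6424 0.1005 0.0933]
```

Run:
```python
from h import *
a=cv2.imread('pics/rim_scene.png');b=cv2.imread('pics/rim_side.png');cv2.imwrite('pics/rim.png',cv2.resize(np.vstack([a,b]),None,fx=.48,fy=.48))
```

```text
(no output)
```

View pics/rim.png

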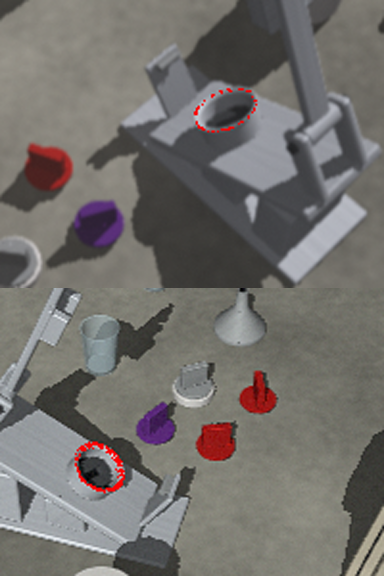

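```bash
cat >> h.py <<'E'
def pose():
    from station import r
    s=r.observe();q=s['ee_rot'];return np.array(s['tool_pos']),R.from_quat([q[1],q[2],q[3],q[0]]),s
def rel(p,Rg):
    p0,R0,s=pose();t=R0.inv().apply(np.array(p)-p0);rv=(R0.inv()*Rg).as_rotvec()
    return rv.round(4).tolist(),t.round(4).tolist(),'deg',np.degrees(np.linalg.norm(rv)).round(1),'dist',np.linalg.norm(t).round(3)
def tool(z,ydir):
    z=np.array(z,float);z/=np.linalg.norm(z);y=np.array(ydir,float);y-=z*(y@z);y/=np.linalg.norm(y)
    return R.from_matrix(np.array([np.cross(y,z),y,z]).T)
def frame(yaw,o=(.642,.0995,.092)):
    y=np.radians(yaw);c,s=np.cos(np.pi/6),np.sin(np.pi/6)
    x=np.array([c*np.cos(y),c*np.sin(y),s]);yy=np.array([-np.sin(y),np.cos(y),0]);return np.array([x,yy,np.cross(x,yy)]).T,np.array(o)
E
python3 - <<'E'
from h import *
p,Rt,s=pose();print(Rt.as_matrix().round(3))
f=load('wrist0.npz');Rm=R.from_rotvec(f['rvec'].ravel()).as_matrix();c=-Rm.T@f['tvec'].ravel()
print('cam in tool',Rt.inv().apply(c-p).round(3),'cam axes in tool',(Rt.as_matrix().T@Rm.T).round(3))
D=load('side0.npz');S=load('scene0.npz')
w=cloud(D);print('pitcher top',w[335:350,280:305].reshape(-1,3).mean(0).round(3))
w=cloud(S);print('pitcher top',w[118:135,395:420].reshape(-1,3).mean(0).round(3),'arm end',w[140:150,380:390].reshape(-1,3)[:4].round(3).tolist())
print('funnel',ray(D,(366,185),.088),'tum',ray(D,(292,200),.085),ray(D,(321,155),.085))
Rb,o=frame(-6)
b=(cloud(S)-o)@Rb;m=(abs(b[...,1])<.02)&(b[...,2]>.09)&(b[...,2]<.32)&(b[...,0]>.1)&(b[...,0]<.22)
q=b[m];
for f in (S,D):
    b=(cloud(f)-o)@Rb
    for z in np.arange(.09,.31,.02):
        k=b[(abs(b[...,2]-z)<.01)&(b[...,0]>.06)&(b[...,0]<.23)&(abs(b[...,1])<.045)]
        if len(k):print(z.round(2),len(k),'x',k[:,0].min().round(3),k[:,0].max().round(3),'y',k[:,1].min().round(3),k[:,1].max().round(3))
E
```

```text
[[-0.899  0.437 -0.001]
 [ 0.437  0.899 -0.001]
 [-0.    -0.001 -1.   ]]
cam in tool [ 0.077  0.001 -0.178] cam axes in tool [[-0.001 -0.964 -0.265]
 [ 1.    -0.001 -0.001]
 [ 0.001 -0.265  0.964]]
pitcher top [0.568 0.373 0.198]
pitcher top [nan nan nan] arm end [[0.662, 0.095, 0.45], [0.662, 0.098, 0.448], [0.662, 0.102, 0.444], [0.665, 0.1, 0.447]]
funnel [ 0.48454784 -0.32861352  0.088     ] tum [ 0.70155872 -0.2149701   0.085     ] [ 0.6552296  -0.46174576  0.085     ]
0.09 121 x 0.164 0.179 y -0.016 0.015
0.11 122 x 0.167 0.181 y -0.016 0.014
0.13 123 x 0.169 0.184 y -0.016 0.014
0.15 136 x 0.17 0.186 y -0.016 0.013
0.17 139 x 0.175 0.188 y -0.016 0.015
0.19 173 x 0.158 0.191 y -0.028 0.026
0.21 300 x 0.157 0.193 y -0.029 0.029
0.23 331 x 0.16 0.196 y -0.03 0.028
0.25 274 x 0.161 0.198 y -0.029 0.027
0.27 171 x 0.186 0.201 y -0.016 0.015
0.29 232 x 0.186 0.202 y -0.022 0.023
0.09 29 x 0.162 0.175 y -0.005 0.018
0.11 29 x 0.164 0.178 y -0.005 0.018
0.13 27 x 0.167 0.18 y -0.005 0.018
0.15 31 x 0.169 0.182 y -0.003 0.019
0.17 31 x 0.172 0.185 y -0.001 0.019
0.19 20 x 0.174 0.186 y 0.011 0.026
0.21 86 x 0.155 0.189 y -0.019 0.031
0.23 142 x 0.157 0.193 y -0.02 0.031
0.25 168 x 0.16 0.195 y -0.026 0.031
0.27 36 x 0.183 0.197 y 0.002 0.018
0.29 41 x 0.187 0.199 y -0.016 0.022
```

Run:
```python
from h import *
Rb,o=frame(-6)
a=np.radians(141);Rg=tool(-Rb[:,2],Rb@[np.cos(a),np.sin(a),0])
print(rel([.42,.15,.36],Rg));print((o+Rb@[0,0,.12]).round(3))
```

```text
([0.1482, -0.5384, -1.2078], [-0.3121, -0.3311, -0.1548], 'deg', np.float64(76.2), 'dist', np.float64(0.481))
[0.582 0.106 0.196]
```

>>> send_rows(targets=[[[0,0,0],[0,0,-0.05],0.094],[[0.148,-0.538,-1.208],[-0.312,-0.331,-0.155],0.094],[[0.148,-0.538,-1.208],[-0.312,-0.331,-0.155],0.094],[[0.148,-0.538,-1.208],[-0.312,-0.331,-0.155],0.094],[[0.148,-0.538,-1.208],[-0.312,-0.331,-0.155],0.094],[[0.148,-0.538,-1.208],[-0.312,-0.331,-0.155],0.094],[[0.148,-0.538,-1.208],[-0.312,-0.331,-0.155],0.094],[[0.148,-0.538,-1.208],[-0.312,-0.331,-0.155],0.094],[[0.148,-0.538,-1.208],[-0.312,-0.331,-0.155],0.094],[[0.148,-0.538,-1.208],[-0.312,-0.331,-0.155],0.094],[[0.148,-0.538,-1.208],[-0.312,-0.331,-0.155],0.094],[[0.148,-0.538,-1.208],[-0.312,-0.331,-0.155],0.094]])

```text
t: 1.35
tool_pos: [0.42, 0.147, 0.3609]
ee_rot: [0.228, -0.367, 0.893, -0.123]
wrist_force: [-0.6, 1.1, -0.0]
gripper_width: 0.0939
```

Run:
```python
from h import *
Rb,o=frame(-6)
a=np.radians(141);Rg=tool(-Rb[:,2],Rb@[np.cos(a),np.sin(a),0])
print(rel(o+Rb@[0,0,.12],Rg));p,_,s=pose();print(p.round(3),np.round(s['q'],2),s['t'])
```

```text
([-0.001, -0.0007, -0.0054], [-0.0202, -0.0623, 0.2258], 'deg', np.float64(0.3), 'dist', np.float64(0.235))
[0.42  0.147 0.361] [-0.87 -0.07  0.14  2.21  0.61  0.72  1.21] 1.35
```

>>> send_rows(targets=[[[0,0,0],[-0.02,-0.062,0.225],0.094],[[0,0,0],[-0.02,-0.062,0.225],0.094],[[0,0,0],[-0.02,-0.062,0.225],0.094],[[0,0,0],[-0.02,-0.062,0.225],0.094],[[0,0,0],[-0.02,-0.062,0.225],0.094],[[0,0,0],[-0.02,-0.062,0.225],0.094],[[0,0,0],[-0.02,-0.062,0.225],0.094]])

```text
t: 2.05
tool_pos: [0.5819, 0.1057, 0.1934]
ee_rot: [0.226, -0.367, 0.894, -0.123]
wrist_force: [-0.5, -0.1, 0.1]
gripper_width: 0.0938
```

Run:
```python
from h import *
from station import optics
f=optics.grab_frame('wrist');np.savez('wrist1.npz',**f);cv2.imwrite('pics/w1.png',f['image'][:,:,::-1])
p,_,s=pose();print(p.round(3),np.round(s['q'],2),s['t'])
```

```text
[0.581 0.106 0.195] [-0.37  0.41 -0.    2.21  1.32  0.24  0.72] 2.1
```

View pics/w1.png

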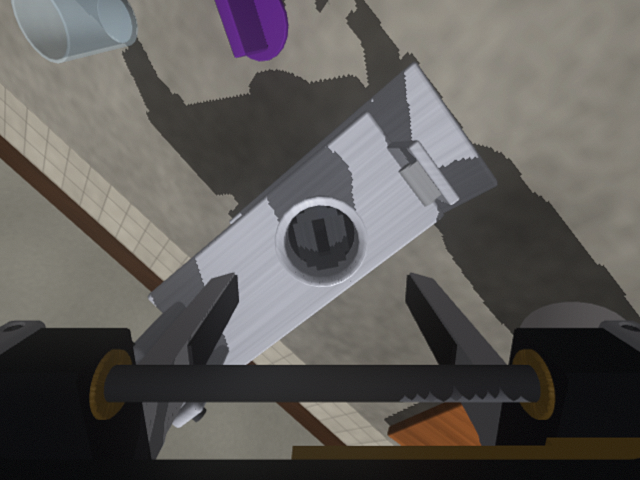

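Run:
```python
from h import *
from scipy.optimize import least_squares
f=load('wrist1.npz');crop(f,260,180,380,300,6,'pics/w1c.png')
Rb,o=frame(-6)
w=cloud(f);b=(w-o)@Rb
m=(abs(b[...,2]-.019)<.003)&(np.hypot(b[...,0],b[...,1])<.06);q=b[m]
a=least_squares(lambda p:np.hypot(q[:,0]-p[0],q[:,1]-p[1])-.0378,[0,0],loss='soft_l1',f_scale=.002).x;print('rim',len(q),a.round(4),q[:,2].mean())
m=(np.hypot(b[...,0],b[...,1])<.03)
print('hub z',np.nanmedian(b[m][:,2]),np.nanpercentile(b[m][:,2],[5,30,70,95]))
q=b[(abs(b[...,2]+.014)<.005)&(abs(b[...,1])<.08)]
for x in np.arange(-.1,.1,.02):
    k=q[abs(q[:,0]-x)<.008]
    if len(k)>5: print('  x %.2f ymin %.4f ymax %.4f  z %.4f'%(x,*np.percentile(k[:,1],[1,99]),k[:,2].mean()))
# slot: deep points
m=(np.hypot(b[...,0],b[...,1])<.022)&(b[...,2]<-.006);q=b[m][:,:2];c=q.mean(0);u,s,v=np.linalg.svd(q-c);d=v[0]
print('slot deep',len(q),c.round(4),np.degrees(np.arctan2(d[1],d[0])),np.ptp((q-c)@d),np.ptp((q-c)@v[1]))
# dark mask in image, cast onto hub plane z=0
g=cv2.cvtColor(f['image'],cv2.COLOR_RGB2GRAY)
K=f['intrinsics'];Rm=R.from_rotvec(f['rvec'].ravel()).as_matrix();C=Rb.T@(-Rm.T@f['tvec'].ravel()-o)
def cast(u,v,z):
    d=Rb.T@Rm.T@np.array([(u-K[0,2])/K[0,0],(v-K[1,2])/K[1,1],1]);return C+d*(z-C[2])/d[2]
# rectified top-down of hub plane, 0.2 mm/px
N=400;xs=(np.arange(N)-N/2)*.0002
X,Y=np.meshgrid(xs,xs);P=(o+np.stack([X,-Y,0*X],-1).reshape(-1,3)@Rb.T)
uv=proj(f,P).reshape(N,N,2).astype(np.float32)
im=cv2.remap(f['image'],uv[...,0],uv[...,1],cv2.INTER_CUBIC);cv2.imwrite('pics/w1r.png',cv2.resize(im[:,:,::-1],None,fx=1.5,fy=1.5))
```

```text
rim 2059 [-0.0006  0.0012] 0.017876140217159536
hub z 0.23283051362395427 [-0.01133536  0.23086868  0.24752768  0.25105016]
  x -0.10 ymin -0.0578 ymax 0.0595  z -0.0147
  x -0.08 ymin -0.0575 ymax 0.0587  z -0.0143
  x -0.06 ymin -0.0575 ymax 0.0586  z -0.0143
  x -0.04 ymin -0.0577 ymax 0.0589  z -0.0144
  x -0.02 ymin -0.0580 ymax 0.0594  z -0.0140
  x 0.00 ymin -0.0582 ymax 0.0598  z -0.0136
  x 0.02 ymin -0.0582 ymax 0.0597  z -0.0141
  x 0.04 ymin -0.0581 ymax 0.0594  z -0.0144
  x 0.06 ymin -0.0576 ymax 0.0586  z -0.0144
  x 0.08 ymin -0.0576 ymax 0.0586  z -0.0144
slot deep 417 [0.0008 0.0028] 62.027740151336545 0.03215436131463981 0.010599649496549533
```

View pics/w1c.png

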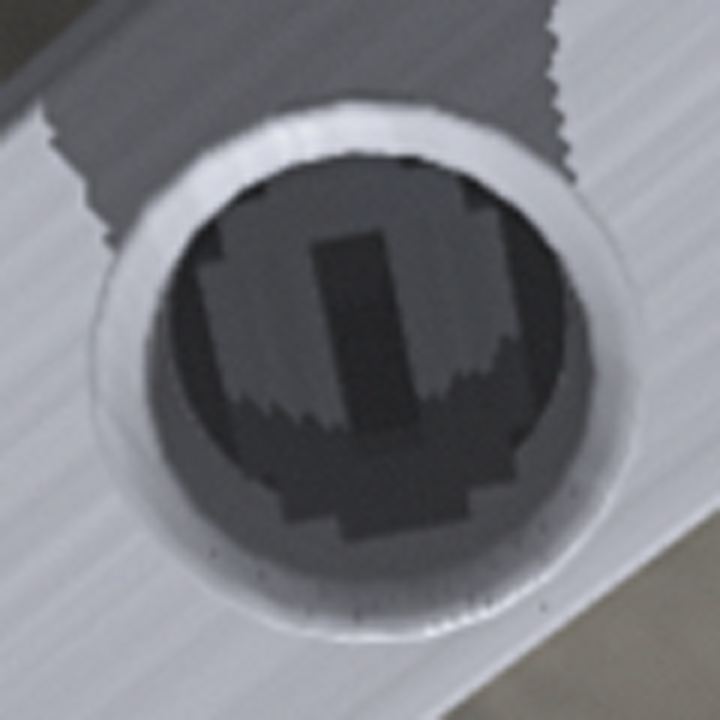

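View pics/w1r.png

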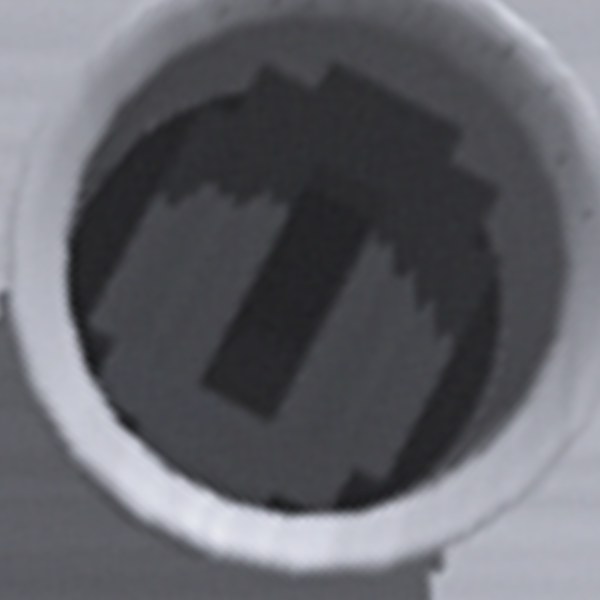

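```bash
cat > kin.py <<'E'
from h import *
from scipy.optimize import least_squares
OBS=[([-1.184,0.628,0.038,1.517,-0.027,0.996,-0.02],[.284,.585,.205],[0,.224,.974,-.001]),
([-0.87,-0.07,0.14,2.21,0.61,0.72,1.21],[.42,.147,.361],[.228,-.367,.893,-.123]),
([-.37,.41,0,2.21,1.32,.24,.72],[.581,.106,.195],[.226,-.367,.894,-.123])]
def fk(q,P,s):
    a,d1,L1,L2,L3,e7=P[:6];sg=s
    rot=lambda ax,t:R.from_rotvec(np.array(ax)*t)
    T=rot([0,0,1],a+sg[0]*q[0]);p=np.array([0,0,d1])
    T=T*rot([0,1,0],q[1]);T=T*rot([0,0,1],sg[1]*q[2]);p=p+T.apply([P[6],0,L1])
    T=T*rot([0,1,0],q[3]);T=T*rot([0,0,1],sg[2]*q[4]);p=p+T.apply([P[7],0,L2])
    T=T*rot([0,1,0],q[5]);T=T*rot([0,0,1],e7+sg[3]*q[6]);p=p+T.apply([0,0,L3])
    return p,T
if __name__=='__main__':
  import itertools
  best=[]
  for s in itertools.product([1,-1],repeat=4):
    for a0 in(0,1.57,3.14,-1.57):
     for e0 in (0,1.57,3.14,-1.57):
      def res(P):
        o=[]
        for q,p,w in OBS:
            pp,T=fk(q,P,s);o+=list(pp-p);o+=list(.3*(R.from_quat([w[1],w[2],w[3],w[0]]).inv()*T).as_rotvec())
        return o
      x=least_squares(res,[a0,.33,.35,.35,.3,e0,0,0]);best.append((x.cost,s,x.x.round(3).tolist()))
  best.sort(key=lambda b:b[0])
  for b in best[:4]:print(b)
E
python3 kin.py
```

```text
(np.float64(6.114982262635924e-05), (-1, -1, -1, -1), [-0.038, 0.36, 0.565, 0.385, 0.408, 1.535, -0.01, -0.002])
(np.float64(6.114982262636043e-05), (-1, -1, -1, -1), [-0.038, 0.36, 0.565, 0.385, 0.408, 1.535, -0.01, -0.002])
(np.float64(6.114982262636202e-05), (-1, -1, -1, -1), [-0.038, 0.36, 0.565, 0.385, 0.408, 1.535, -0.01, -0.002])
(np.float64(6.114982262636276e-05), (-1, -1, -1, -1), [-0.038, 0.36, 0.565, 0.385, 0.408, 1.535, -0.01, -0.002])
```

```bash
cat > ik.py <<'E'
from kin import *
PP=[-0.038, 0.36, 0.565, 0.385, 0.408, 1.535, -0.01, -0.002];SG=(-1,-1,-1,-1)
LO=np.array([-3.06,-.37,-1.25,.18,-1.1,.23,-2.94]);HI=np.array([3.06,2.12,1.32,2.47,4.24,1.98,2.94])
def ik(q0,p,Rg,w=1e-3):
    f=lambda q:np.r_[fk(q,PP,SG)[0]-p,.3*(Rg.inv()*fk(q,PP,SG)[1]).as_rotvec(),w*(q-q0)]
    x=least_squares(f,np.clip(q0,LO+.001,HI-.001),bounds=(LO,HI));return x.x,np.linalg.norm(f(x.x)[:6])
O=np.array([.641,.100,.092])
def bedpose(ydeg,xyz):
    Rb,o=frame(-6,O);a=np.radians(ydeg);return o+Rb@np.array(xyz),tool(-Rb[:,2],Rb@[np.cos(a),np.sin(a),0])
def follow(q,ps,n=12,pr=True):
    for p,Rg in ps:
        q,e=ik(q,p,Rg)
        if pr:print(q.round(2),'err',e.round(4))
    return q
E
python3 - <<'E'
from ik import *
_,_,s=pose();q=np.array(s['q'])
print('opt2 down then turn');follow(q,[bedpose(141,[0,0,z]) for z in(.12,.1,.08,.06,.04,.024,.014)]+[bedpose(y,[0,0,.014]) for y in(151,140,130,120,110,100,90)])
print('rand');rng=np.random.default_rng(1)
for y in(151,90,-29,-90):
    out=[]
    for k in range(60):
        q,e=ik(rng.uniform(LO,HI),*bedpose(y,[0,0,.014]),w=0)
        if e<.002:out.append((min((q-LO).min(),(HI-q).min()),q.round(2).tolist()))
    out.sort();print(y,len(out),out[-3:])
E
```

```text
opt2 down then turn
[-0.32  0.4  -0.05  2.23  1.45  0.23  0.61] err 0.0
[-0.3   0.44 -0.06  2.23  1.63  0.23  0.43] err 0.0
[-0.26  0.49 -0.12  2.22  1.78  0.26  0.29] err 0.0
[-0.21  0.54 -0.17  2.21  1.88  0.3   0.2 ] err 0.0
[-0.18  0.58 -0.21  2.2   1.96  0.33  0.13] err 0.0
[-0.15  0.62 -0.24  2.19  2.01  0.36  0.09] err 0.0
[-0.14  0.64 -0.25  2.18  2.04  0.38  0.07] err 0.0
[-0.17  0.64 -0.2   2.18  2.08  0.35  0.2 ] err 0.0
[-0.14  0.64 -0.25  2.18  2.04  0.38  0.05] err 0.0
[-0.11  0.65 -0.3   2.18  2.01  0.4  -0.09] err 0.0
[-0.08  0.66 -0.34  2.18  1.99  0.43 -0.24] err 0.0
[-0.05  0.66 -0.38  2.18  1.97  0.45 -0.39] err 0.0
[-0.03  0.67 -0.43  2.18  1.96  0.48 -0.54] err 0.0
[-0.    0.68 -0.46  2.18  1.94  0.5  -0.69] err 0.0
rand
151 42 [(np.float64(0.28611493437731594), [0.02, 0.68, -0.5, 2.18, 1.93, 0.52, 0.39]), (np.float64(0.28611539732940905), [0.02, 0.68, -0.5, 2.18, 1.93, 0.52, 0.39]), (np.float64(0.2861330792259045), [0.02, 0.68, -0.49, 2.18, 1.93, 0.52, 0.38])]
90 33 [(np.float64(0.28603173245658464), [0.06, 0.7, -0.56, 2.18, 1.91, 0.56, -0.65]), (np.float64(0.28604595355205564), [0.05, 0.7, -0.55, 2.18, 1.91, 0.55, -0.65]), (np.float64(0.2860590566433414), [0.05, 0.69, -0.54, 2.18, 1.92, 0.55, -0.66])]
-29 34 [(np.float64(0.2738211913008972), [0.15, 0.74, -0.71, 2.18, 1.87, 0.67, -2.67]), (np.float64(0.28568547216360196), [0.26, 0.83, -0.93, 2.18, 1.84, 0.84, -2.59]), (np.float64(0.28570037880125243), [0.25, 0.82, -0.9, 2.18, 1.84, 0.82, -2.6])]
-90 25 [(np.float64(0.2859553918767781), [0.09, 0.71, -0.62, 2.18, 1.9, 0.6, 2.52]), (np.float64(0.28598141072946204), [0.08, 0.71, -0.59, 2.18, 1.9, 0.59, 2.51]), (np.float64(0.2859999565685505), [0.07, 0.7, -0.58, 2.18, 1.9, 0.58, 2.5])]
```

Run:
```python
from ik import *
S=load('scene0.npz')
for uv in((291,296),(265,267),(215,288)):print(ray(S,uv,.01).round(3))
a=np.radians(121);Rg=tool([0,0,-1],[np.cos(a),np.sin(a),0]);p=[.544,-.176,.15]
print(rel(p,Rg));_,_,s=pose();follow(np.array(s['q']),[(np.array(p),Rg)])
```

```text
[ 0.585 -0.073  0.01 ]
[ 0.488 -0.056  0.01 ]
[ 0.437 -0.171  0.01 ]
([-0.3629, 0.3754, 0.233], [0.2384, -0.1578, 0.0354], 'deg', np.float64(32.8), 'dist', np.float64(0.288))
[ 0.68  0.67 -0.65  1.79  0.52  0.86  1.89] err 0.0
```

>>> send_rows(targets=[[[-0.363,0.375,0.233],[0.238,-0.158,0.0],0.094],[[-0.363,0.375,0.233],[0.238,-0.158,0.035],0.094],[[-0.363,0.375,0.233],[0.238,-0.158,0.035],0.094],[[-0.363,0.375,0.233],[0.238,-0.158,0.035],0.094],[[-0.363,0.375,0.233],[0.238,-0.158,0.035],0.094],[[-0.363,0.375,0.233],[0.238,-0.158,0.035],0.094],[[-0.363,0.375,0.233],[0.238,-0.158,0.035],0.094],[[-0.363,0.375,0.233],[0.238,-0.158,0.035],0.094]])

```text
t: 2.9
tool_pos: [0.5425, -0.1814, 0.1496]
ee_rot: [-0.001, -0.264, 0.965, -0.0]
wrist_force: [-0.7, 0.8, 0.0]
gripper_width: 0.0937
```

Run:
```python
from ik import *
from station import optics
f=optics.grab_frame('wrist');np.savez('wrist2.npz',**f);cv2.imwrite('pics/w2.png',f['image'][:,:,::-1])
p,Rt,s=pose();print(p.round(3),np.round(s['q'],2),s['t'])
w=cloud(f);P=w.reshape(-1,3);q=P[(np.hypot(P[:,0]-.544,P[:,1]+.176)<.045)&(P[:,2]>.055)&(P[:,2]<.075)]
c=(q[:,:2]).mean(0);(cx,cy),sz,an=cv2.minAreaRect((q[:,:2]*1000).astype(np.float32));d=np.linalg.svd(q[:,:2]-c)[2][0]
print(len(q),c.round(4),'rect',cx,cy,sz,an,'dir',np.degrees(np.arctan2(d[1],d[0])),q[:,2].mean())
```

```text
[ 0.542 -0.181  0.15 ] [ 0.59  0.63 -0.5   1.79  0.39  0.83  2.01] 2.95
776 [ 0.5404 -0.1765] rect 541.0146484375 -176.03668212890625 (43.14131164550781, 11.940506935119629) 32.318782806396484 dir 32.326055782757244 0.06105688378442142
```

View pics/w2.png

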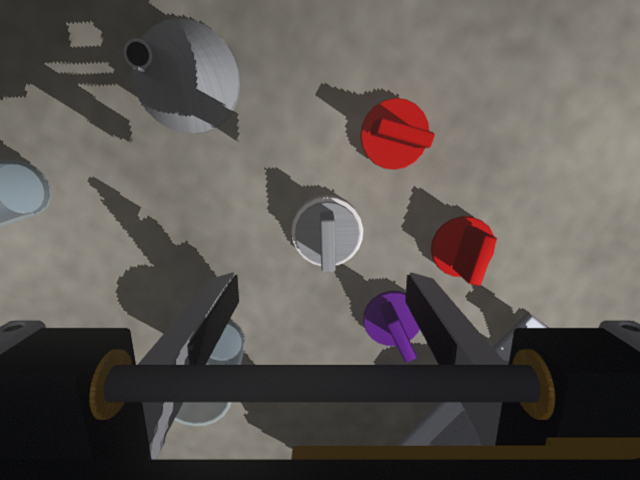

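Run:
```python
from ik import *
a=np.radians(122);Rg=tool([0,0,-1],[np.cos(a),np.sin(a),0])
print(rel([.542,-.176,.030],Rg))
```

```text
([0.0, -0.0029, -0.024], [-0.0028, 0.0044, 0.1196], 'deg', np.float64(1.4), 'dist', np.float64(0.12))
```

>>> send_rows(targets=[[[0,-0.003,-0.024],[-0.003,0.004,0.03],0.05],[[0,-0.003,-0.024],[-0.003,0.004,0.07],0.05],[[0,-0.003,-0.024],[-0.003,0.004,0.1],0.05],[[0,-0.003,-0.024],[-0.003,0.004,0.12],0.05],[[0,-0.003,-0.024],[-0.003,0.004,0.12],0.05],[[0,-0.003,-0.024],[-0.003,0.004,0.12],0.03],[[0,-0.003,-0.024],[-0.003,0.004,0.12],0.0],[[0,-0.003,-0.024],[-0.003,0.004,0.12],0.0],[[0,-0.003,-0.024],[-0.003,0.004,0.12],0.0],[[0,-0.003,-0.024],[-0.003,0.004,0.12],0.0]], force=40)

```text
t: 3.95
tool_pos: [0.5427, -0.1765, 0.0302]
ee_rot: [0.0, -0.275, 0.961, -0.0]
wrist_force: [-0.7, 0.6, -0.4]
gripper_width: 0.0173
```

>>> send_rows(targets=[[[0,0,0],[0,0,0],0.0],[[0,0,0],[0,0,0],0.0],[[0,0,0],[0,0,0],0.0],[[0,0,0],[0,0,-0.03],0.0],[[0,0,0],[0,0,-0.08],0.0],[[0,0,0],[0,0,-0.13],0.0],[[0,0,0],[0,0,-0.18],0.0],[[0,0,0],[0,0,-0.18],0.0]], force=50)

```text
t: 4.75
tool_pos: [0.547, -0.1768, 0.2168]
ee_rot: [0.006, -0.275, 0.961, -0.003]
wrist_force: [0.6, 0.2, -2.2]
gripper_width: 0.0117
```

Run:
```python
from ik import *
from station import optics
for n in('side','scene'):
    f=optics.grab_frame(n);np.savez(n+'3.npz',**f)
p,Rt,s=pose();print(p.round(4),np.round(s['q'],3),s['t'],s['gripper_width'],np.round(s['wrist_force'],2))
u=proj(f,p)[0].astype(int)
crop(f,u[0]-60,u[1]-50,u[0]+60,u[1]+50,6,'pics/g3.png')
# position in the bed frame approach
for y in(151,):
  P,Rg=bedpose(y,[0,0,.08]);print(rel(P,Rg),P)
  follow(np.array(s['q']),[bedpose(151,[0,0,z]) for z in(.08,.04,.024,.014)]+[bedpose(90,[0,0,.014])])
```

```text
[ 0.5427 -0.1767  0.2108] [ 0.624  0.555 -0.555  1.73   0.349  0.954  2.061] 4.85 0.01169975024740415 [-0.68 -0.05 -1.72]
([0.3981, -0.3415, -0.3927], [-0.1983, 0.2075, 0.0494], 'deg', np.float64(37.5), 'dist', np.float64(0.291)) [0.60121912 0.10418114 0.16128203]
[ 0.29  0.68 -0.98  2.22  1.68  0.79  0.63] err 0.0
[ 0.27  0.77 -0.95  2.2   1.78  0.82  0.57] err 0.0
[ 0.27  0.81 -0.93  2.19  1.82  0.83  0.56] err 0.0
[ 0.26  0.83 -0.93  2.18  1.84  0.84  0.55] err 0.0
[ 0.32  0.9  -1.06  2.18  1.83  0.96 -0.48] err 0.0
```

View pics/g3.png

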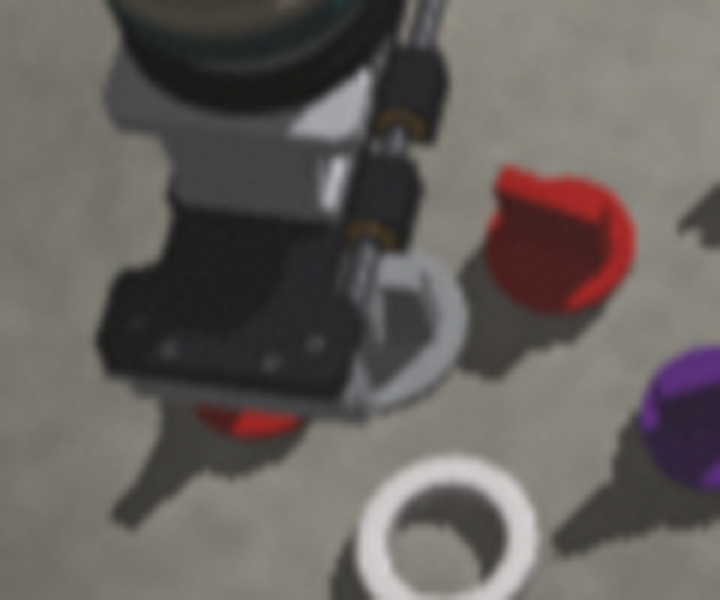

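>>> send_rows(targets=[[[0.1,-0.085,-0.1],[-0.04,0.042,0.0],0.0],[[0.2,-0.17,-0.2],[-0.08,0.084,0.0],0.0],[[0.3,-0.256,-0.295],[-0.12,0.125,0.02],0.0],[[0.398,-0.342,-0.393],[-0.16,0.167,0.035],0.0],[[0.398,-0.342,-0.393],[-0.198,0.207,0.049],0.0],[[0.398,-0.342,-0.393],[-0.198,0.207,0.049],0.0],[[0.398,-0.342,-0.393],[-0.198,0.207,0.049],0.0],[[0.398,-0.342,-0.393],[-0.198,0.207,0.049],0.0],[[0.398,-0.342,-0.393],[-0.198,0.207,0.049],0.0]], force=50)

```text
t: 5.75
tool_pos: [0.5982, 0.1067, 0.1579]
ee_rot: [0.214, -0.449, 0.856, -0.14]
wrist_force: [1.0, -0.0, -1.8]
gripper_width: 0.0117
```

```bash
cat > look.py <<'E'
import sys
from ik import *
from station import optics
def look(tag,views=('side','wrist','scene')):
    fs={}
    for n in views:
        f=optics.grab_frame(n);np.savez(n+tag+'.npz',**f);fs[n]=f
    return fs
def bedstate():
    p,Rt,s=pose();Rb,o=frame(-6,O);b=Rb.T@(p-o);M=Rb.T@Rt.as_matrix()
    print('t',s['t'],'tcp bed mm',(b*1000).round(1),'y ang',np.degrees(np.arctan2(M[1,1],M[0,1])).round(2),'z ax',M[:,2].round(3),'F bed',(Rb.T@np.array(s['wrist_force'])).round(1),'M bed',(Rb.T@np.array(s['wrist_torque'])).round(2),'w',round(s['gripper_width'],4),'q',np.round(s['q'],2))
E
python3 - <<'E'
from look import *
bedstate()
fs=look('4',('side','wrist'))
f=fs['side'];crop(f,215,190,355,310,5,'pics/s4.png');crop(fs['wrist'],160,150,480,390,2.4,'pics/w4.png')
print(rel(*bedpose(151,[0,0,.04])))
E
```

```text
t 5.75 tcp bed mm [-4.5  2.2 78.7] y ang 151.25 z ax [-0.006  0.003 -1.   ] F bed [-0.   0.1 -2. ] M bed [ 0.08  0.68 -0.06] w 0.0117 q [-0.13  0.51 -0.31  2.19  1.62  0.38  0.63]
([0.0096, 0.0025, 0.0074], [0.0024, -0.0068, 0.0387], 'deg', np.float64(0.7), 'dist', np.float64(0.039))
```

View pics/s4.png

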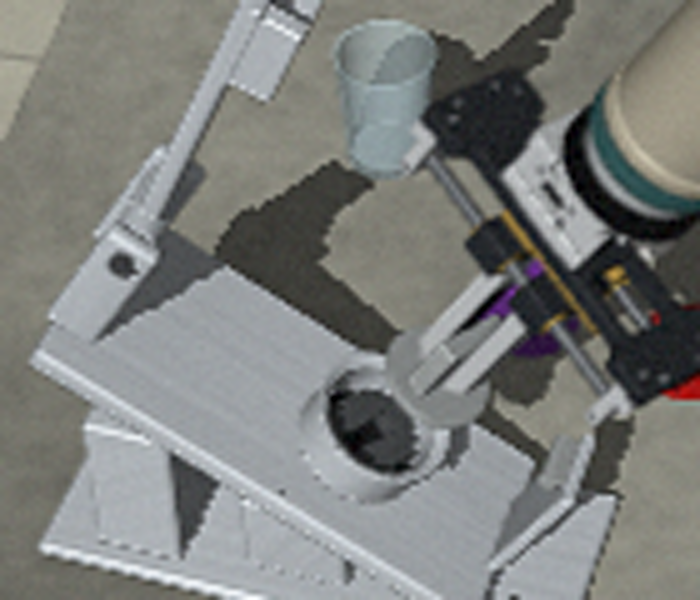

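View pics/w4.png

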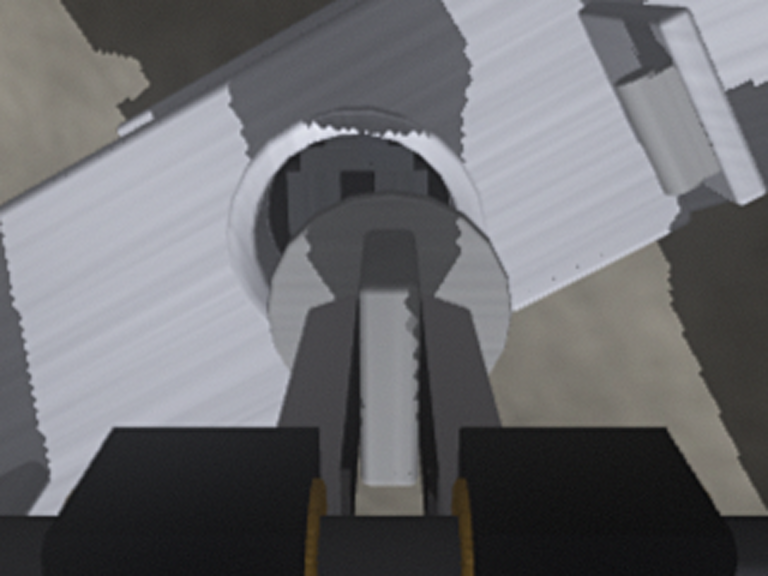

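Run:
```python
from look import *
f=load('wrist4.npz');p,Rt,s=pose()
c=Rt.inv().apply((cloud(f)-p).reshape(-1,3)).reshape(480,640,3)
m=(abs(c[...,2]-.008)<.004)&(np.hypot(c[...,0],c[...,1])<.04)
q=c[m];print(len(q),np.median(q[:,2]))
h=cv2.convexHull((q[:,:2]*1000).astype(np.float32))[:,0]
from scipy.optimize import least_squares
x=least_squares(lambda a:np.hypot(h[:,0]-a[0],h[:,1]-a[1])-30,[0,0],loss='soft_l1',f_scale=1.).x;print('disc centre in tool mm',x.round(2),(np.hypot(h[:,0]-x[0],h[:,1]-x[1])).round(1))
m=(abs(c[...,2]+.032)<.006)&(abs(c[...,1])<.008)&(abs(c[...,0])<.03);q=c[m];print('fin top',len(q),(q.min(0)*1000).round(1),(q.max(0)*1000).round(1))
# cup rim again with new image
Rb,o=frame(-6,O);b=(cloud(f)-o)@Rb;m=(abs(b[...,2]-.019)<.003)&(np.hypot(b[...,0],b[...,1])<.05);q=b[m];r0=np.hypot(q[:,0],q[:,1]);q=q[r0>.03]
a=least_squares(lambda p:np.hypot(q[:,0]-p[0],q[:,1]-p[1])-.0378,[0,0],loss='soft_l1',f_scale=.002).x;print('rim',len(q),a.round(4))
```

```text
3543 0.00912980953878394
disc centre in tool mm [-1.72  2.81] [30.  30.3 30.  29.9 29.8 29.9 30.  29.7 29.9 29.8 29.8 29.6 29.6 29.4
 29.5 29.5 29.5 29.4 29.2 29.4 29.6 29.7 29.6 29.5 29.7 29.5 29.7 29.5
 29.7 29.8 29.6 29.6 29.9 29.6 30.1 29.8 30. ]
fin top 2165 [-23.3  -8.  -38. ] [ 20.6   8.  -26. ]
rim 1501 [0.0005 0.0028]
```

Run:
```python
from look import *
bedstate();print(rel(*bedpose(151,[0,0,.05])))
```

```text
t 5.85 tcp bed mm [-4.6  5.1 78.7] y ang 151.42 z ax [-0.007  0.007 -1.   ] F bed [-0.6 -0.5 -1. ] M bed [ 0.05  0.7  -0.03] w 0.0115 q [-0.14  0.51 -0.31  2.19  1.62  0.38  0.63]
([0.0096, 0.0025, 0.0074], [0.0024, -0.0067, 0.0287], 'deg', np.float64(0.7), 'dist', np.float64(0.03))
```

>>> send_rows(targets=[[[0.01,0.002,0.007],[0.002,-0.007,0.01],0.0],[[0.01,0.002,0.007],[0.002,-0.007,0.025],0.0],[[0.01,0.002,0.007],[0.002,-0.007,0.029],0.0],[[0.01,0.002,0.007],[0.002,-0.007,0.029],0.0]])

```text
t: 6.25
tool_pos: [0.6153, 0.1014, 0.1332]
ee_rot: [0.214, -0.446, 0.857, -0.143]
wrist_force: [-0.2, 0.1, -0.8]
gripper_width: 0.012
```

```bash
cat > rd.py <<'E'
from look import *
from scipy.optimize import least_squares
def relcheck(tag):
    bedstate();f=look(tag,('wrist',))['wrist'];p,Rt,s=pose();bedstate()
    c=Rt.inv().apply((cloud(f)-p).reshape(-1,3)).reshape(480,640,3)
    m=(abs(c[...,2]-.009)<.004)&(np.hypot(c[...,0],c[...,1])<.04);q=c[m]
    h=cv2.convexHull((q[:,:2]*1000).astype(np.float32))[:,0]
    x=least_squares(lambda a:np.hypot(h[:,0]-a[0],h[:,1]-a[1])-30,[0,0],loss='soft_l1',f_scale=1.).x
    Rb,o=frame(-6,O);W=p+Rt.apply([x[0]/1e3,x[1]/1e3,.009]);print('disc in tool',x.round(2),'n',len(q),'disc in bed mm',(Rb.T@(W-o)*1e3).round(2))
    b=(cloud(f)-o)@Rb;m=(abs(b[...,2]-.019)<.003)&(np.hypot(b[...,0],b[...,1])<.05);q=b[m];q=q[np.hypot(q[:,0],q[:,1])>.03]
    a=least_squares(lambda p:np.hypot(q[:,0]-p[0],q[:,1]-p[1])-.0378,[0,0],loss='soft_l1',f_scale=.002).x;print('rim in bed',len(q),(a*1e3).round(2))
    crop(f,160,150,480,390,2.4,f'pics/w{tag}.png')
E
python3 -c "
from rd import *
relcheck('5')"
```

```text
t 6.25 tcp bed mm [-1.7 -1.3 48.5] y ang 151.01 z ax [-0.003 -0.002 -1.   ] F bed [-0.5  0.  -0.6] M bed [ 0.07  0.67 -0.03] w 0.012 q [-0.11  0.57 -0.32  2.18  1.75  0.4   0.52]
t 6.3 tcp bed mm [-1.  -0.9 49.1] y ang 151.0 z ax [-0.002 -0.001 -1.   ] F bed [-1.4  0.3 -2.2] M bed [ 0.1   0.71 -0.05] w 0.0115 q [-0.11  0.57 -0.32  2.18  1.75  0.4   0.52]
disc in tool [1.29 1.04] n 3561 disc in bed mm [-2.56 -1.55 40.11]
rim in bed 2086 [0.82 2.41]
```

View pics/w5.png

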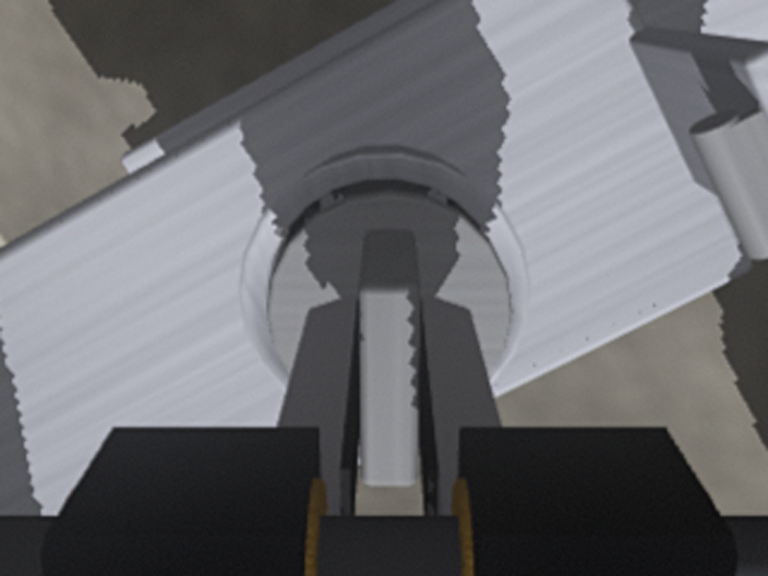

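Run:
```python
from look import *
print(rel(*bedpose(151,[.0015,.0015,.031])))
```

```text
([0.0013, -0.002, 0.0001], [-0.0034, -0.001, 0.0181], 'deg', np.float64(0.1), 'dist', np.float64(0.018))
```

>>> send_rows(targets=[[[0,0,0],[-0.0034,-0.001,0.006],0.0],[[0,0,0],[-0.0034,-0.001,0.012],0.0],[[0,0,0],[-0.0034,-0.001,0.016],0.0],[[0,0,0],[-0.0034,-0.001,0.018],0.0]])

```text
t: 6.7
tool_pos: [0.627, 0.1029, 0.1192]
ee_rot: [0.214, -0.446, 0.857, -0.143]
wrist_force: [-0.9, 0.3, -2.4]
gripper_width: 0.0117
```

```bash
python3 -c "
from rd import *
relcheck('6')"
```

```text
t 6.7 tcp bed mm [ 1.3  1.4 30.7] y ang 151.0 z ax [-0.003 -0.001 -1.   ] F bed [-2.   0.2 -1.6] M bed [ 0.02  0.71 -0.06] w 0.0117 q [-0.1   0.61 -0.33  2.16  1.8   0.41  0.48]
t 6.75 tcp bed mm [ 1.3  1.4 30.6] y ang 151.0 z ax [-0.003 -0.001 -1.   ] F bed [-1.  -0.5 -2.1] M bed [ 0.11  0.62 -0.04] w 0.0117 q [-0.1   0.61 -0.33  2.16  1.8   0.41  0.48]
disc in tool [9.03 3.88] n 4850 disc in bed mm [-6.55 -4.61 21.61]
rim in bed 2727 [0.89 2.05]
```

View pics/w6.png

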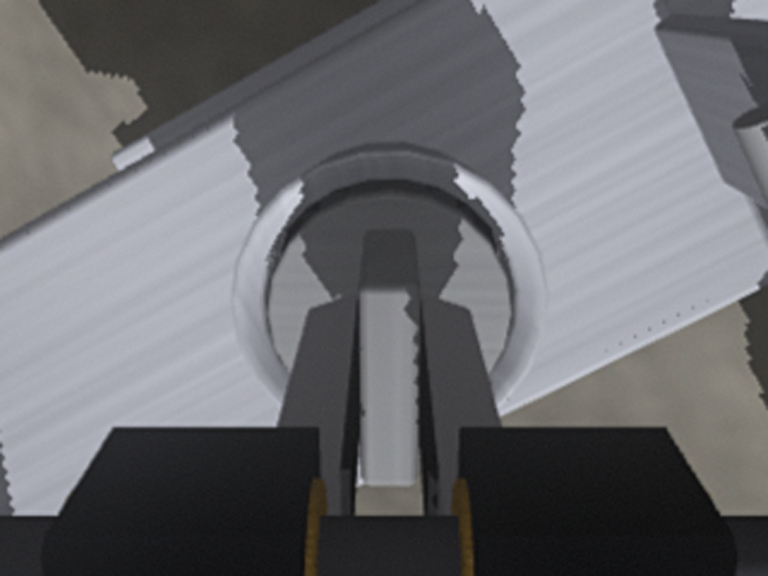

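>>> send_rows(targets=[[[0,0,0],[0,0,0.002],0.0],[[0,0,0],[0,0,0.004],0.0],[[0,0,0],[0,0,0.006],0.0],[[0,0,0],[0,0,0.006],0.0]])

```text
t: 7.15
tool_pos: [0.63, 0.1025, 0.1137]
ee_rot: [0.214, -0.446, 0.857, -0.143]
wrist_force: [0.1, -0.0, -0.6]
gripper_width: 0.0113
```

```bash
python3 -c "
from look import *
bedstate()"
```

```text
t 7.15 tcp bed mm [ 1.1  1.3 24.4] y ang 151.0 z ax [-0.003 -0.001 -1.   ] F bed [-0.2 -0.  -0.6] M bed [ 0.03  0.72 -0.07] w 0.0113 q [-0.1   0.63 -0.33  2.15  1.82  0.42  0.46]
```

>>> send_rows(targets=[[[0,0,0],[0,0,0.001],0.0],[[0,0,0],[0,0,0.002],0.0],[[0,0,0],[0,0,0.003],0.0],[[0,0,0],[0,0,0.003],0.0]])

```text
t: 7.55
tool_pos: [0.6315, 0.1023, 0.111]
ee_rot: [0.214, -0.446, 0.857, -0.143]
wrist_force: [-0.3, -0.7, -1.0]
gripper_width: 0.0114
```

```bash
python3 -c "
from look import *
bedstate()"
```

```text
t 7.55 tcp bed mm [ 1.1  1.3 21.3] y ang 150.99 z ax [-0.003 -0.002 -1.   ] F bed [-0.7 -0.7 -0.7] M bed [ 0.06  0.76 -0.05] w 0.0114 q [-0.1   0.63 -0.34  2.15  1.83  0.42  0.46]
```

>>> send_rows(targets=[[[0,0,0],[0,0,0.001],0.0],[[0,0,0],[0,0,0.002],0.0],[[0,0,0],[0,0,0.003],0.0],[[0,0,0],[0,0,0.003],0.0]])

```text
t: 7.95
tool_pos: [0.633, 0.1021, 0.1082]
ee_rot: [0.214, -0.446, 0.857, -0.143]
wrist_force: [-0.1, 1.0, -1.4]
gripper_width: 0.0117
```

```bash
python3 -c "
from look import *
bedstate()"
```

```text
t 7.95 tcp bed mm [ 1.   1.2 18.1] y ang 150.99 z ax [-0.003 -0.002 -1.   ] F bed [-0.8  1.  -1.2] M bed [ 0.05  0.69 -0.08] w 0.0117 q [-0.09  0.64 -0.34  2.15  1.84  0.42  0.45]
```

Dropping in without resistance. Continue to the seat.

>>> send_rows(targets=[[[0,0,0],[0,0,0.001],0.0],[[0,0,0],[0,0,0.002],0.0],[[0,0,0],[0,0,0.003],0.0],[[0,0,0],[0,0,0.004],0.0],[[0,0,0],[0,0,0.004],0.0]])

```text
t: 8.45
tool_pos: [0.635, 0.1019, 0.1047]
ee_rot: [0.214, -0.446, 0.857, -0.143]
wrist_force: [0.2, -0.2, -1.3]
gripper_width: 0.0116
```

```bash
python3 -c "
from look import *
bedstate()"
```

```text
t 8.45 tcp bed mm [ 1.   1.2 14.1] y ang 151.0 z ax [-0.003 -0.002 -1.   ] F bed [-0.5 -0.2 -1.2] M bed [ 0.01  0.67 -0.08] w 0.0116 q [-0.09  0.65 -0.34  2.14  1.85  0.43  0.44]
```

>>> send_rows(targets=[[[0,0,0],[0,0,0.001],0.0],[[0,0,0],[0,0,0.002],0.0],[[0,0,0],[0,0,0.002],0.0]])

```text
t: 8.75
tool_pos: [0.6351, 0.1018, 0.1044]
ee_rot: [0.215, -0.446, 0.857, -0.143]
wrist_force: [-11.6, -2.4, 16.1]
gripper_width: 0.0117
```

```bash
python3 -c "
from look import *
bedstate()"
```

```text
t 8.75 tcp bed mm [ 0.9  1.2 13.8] y ang 151.02 z ax [-0.002 -0.002 -1.   ] F bed [-1.7 -3.6 19.6] M bed [-0.41  0.88 -0.09] w 0.0117 q [-0.09  0.65 -0.34  2.14  1.86  0.43  0.44]
```

>>> send_rows(targets=[[[0,0,0.0],[0,0,0.0005],0.0],[[0,0,0.1],[0,0,0.0005],0.0],[[0,0,0.2],[0,0,0.0005],0.0],[[0,0,0.3],[0,0,0.0005],0.0],[[0,0,0.4],[0,0,0.0005],0.0],[[0,0,0.4],[0,0,0.0005],0.0]], force=60)

```text
t: 9.35
tool_pos: [0.6356, 0.1017, 0.1048]
ee_rot: [0.239, -0.266, 0.929, -0.098]
wrist_force: [-3.8, -0.7, 7.2]
gripper_width: 0.0119
```

```bash
python3 -c "
from look import *
bedstate()
f=look('7',('wrist',))['wrist'];crop(f,160,150,480,390,2.4,'pics/w7.png')"
```

```text
t 9.35 tcp bed mm [ 1.6  1.1 13.9] y ang 127.99 z ax [-0.    -0.002 -1.   ] F bed [ 0.3 -1.1  8.1] M bed [-0.15  0.53 -0.03] w 0.0119 q [-0.03  0.66 -0.43  2.14  1.83  0.48  0.07]
```

View pics/w7.png

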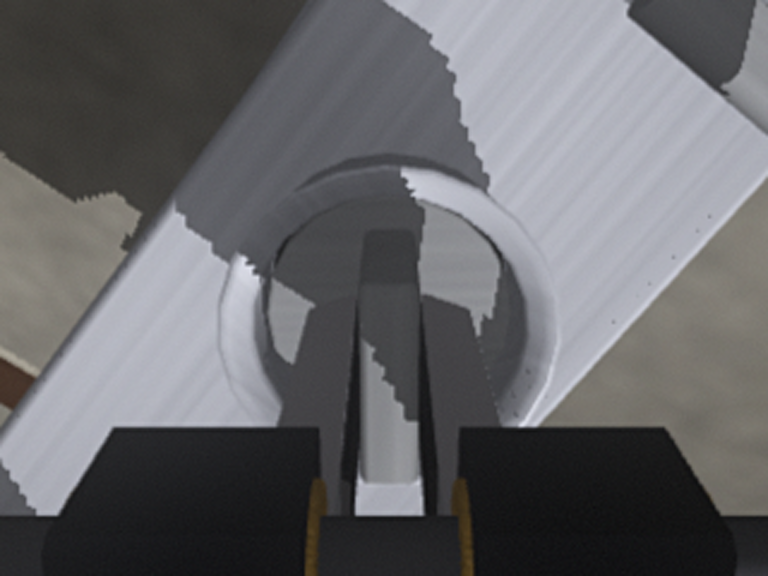

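>>> send_rows(targets=[[[0,0,0.1],[0,0,0.0005],0.0],[[0,0,0.2],[0,0,0.0005],0.0],[[0,0,0.3],[0,0,0.0005],0.0],[[0,0,0.4],[0,0,0.0005],0.0],[[0,0,0.5],[0,0,0.0005],0.0]])

```text
t: 9.9
tool_pos: [0.6357, 0.1011, 0.105]
ee_rot: [0.257, -0.027, 0.965, -0.036]
wrist_force: [-4.0, -0.8, 5.6]
gripper_width: 0.0122
```

```bash
python3 -c "
from look import *
bedstate();print(rel(*bedpose(90,[.0015,.001,.013])))"
```

```text
t 9.9 tcp bed mm [ 1.9  0.6 13.9] y ang 99.23 z ax [ 0.001 -0.003 -1.   ] F bed [-0.6 -1.2  6.8] M bed [-0.37  0.68  0.21] w 0.0122 q [ 0.04  0.68 -0.53  2.14  1.81  0.55 -0.39]
([-0.0028, 0.0004, 0.1612], [0.0003, 0.0005, 0.0009], 'deg', np.float64(9.2), 'dist', np.float64(0.001))
```

>>> send_rows(targets=[[[0,0,0.08],[0,0,0.0005],0.0],[[0,0,0.16],[0,0,0.0005],0.0],[[0,0,0.2],[0,0,0.0005],0.0]])

```text
t: 10.2
tool_pos: [0.6358, 0.1008, 0.105]
ee_rot: [0.259, 0.071, 0.963, -0.01]
wrist_force: [-4.6, -1.2, 5.8]
gripper_width: 0.0117
```

```bash
python3 -c "
from look import *
bedstate()"
```

```text
t 10.2 tcp bed mm [ 1.9  0.3 13.9] y ang 87.68 z ax [ 0.001 -0.003 -1.   ] F bed [-0.9 -1.7  7.2] M bed [-0.24  0.72  0.2 ] w 0.0117 q [ 0.06  0.69 -0.57  2.14  1.8   0.57 -0.58]
```

>>> send_rows(targets=[[[0,0,0.03],[0,0,0.0005],0.0],[[0,0,0.06],[0,0,0.0005],0.0],[[0,0,0.06],[0,0,0.0005],0.0]])

```text
t: 10.5
tool_pos: [0.6357, 0.1008, 0.105]
ee_rot: [0.26, 0.099, 0.961, -0.002]
wrist_force: [-4.3, 0.0, 6.1]
gripper_width: 0.0114
```

```bash
python3 -c "
from look import *
bedstate()"
```

```text
t 10.5 tcp bed mm [ 1.9  0.2 13.9] y ang 84.25 z ax [ 0.002 -0.003 -1.   ] F bed [-0.7 -0.4  7.4] M bed [-0.16  0.8   0.12] w 0.0114 q [ 0.07  0.69 -0.58  2.14  1.8   0.58 -0.64]
```

>>> send_rows(targets=[[[0,0,0.03],[0,0,0.0005],0.0],[[0,0,0.06],[0,0,0.0005],0.0]])

```text
t: 10.7
tool_pos: [0.6357, 0.1007, 0.105]
ee_rot: [0.26, 0.128, 0.957, 0.005]
wrist_force: [-4.2, -2.0, 5.1]
gripper_width: 0.0118
```

```bash
python3 -c "
from look import *
bedstate()"
```

```text
t 10.7 tcp bed mm [ 1.9  0.1 13.9] y ang 80.85 z ax [ 0.002 -0.004 -1.   ] F bed [-0.9 -2.4  6.4] M bed [-0.19  0.78  0.69] w 0.0118 q [ 0.07  0.7  -0.59  2.14  1.8   0.59 -0.69]
```

>>> send_rows(targets=[[[0,0,-0.05],[0,0,0.0],0.0],[[0,0,-0.1],[0,0,0.0],0.0],[[0,0,-0.14],[0,0,0.0],0.0],[[0,0,-0.14],[0,0,0.0],0.0]])

```text
t: 11.1
tool_pos: [0.636, 0.1011, 0.1053]
ee_rot: [0.26, 0.06, 0.964, -0.013]
wrist_force: [-0.1, 0.1, 1.0]
gripper_width: 0.0118
```

```bash
python3 -c "
from look import *
bedstate()
f=look('8',('wrist',))['wrist'];crop(f,160,150,480,390,2.4,'pics/w8.png')"
```

```text
t 11.1 tcp bed mm [ 2.2  0.6 14. ] y ang 88.89 z ax [ 0.003 -0.003 -1.   ] F bed [0.4 0.1 0.9] M bed [0.18 0.59 0.  ] w 0.0118 q [ 0.06  0.69 -0.56  2.14  1.81  0.57 -0.56]
```

View pics/w8.png

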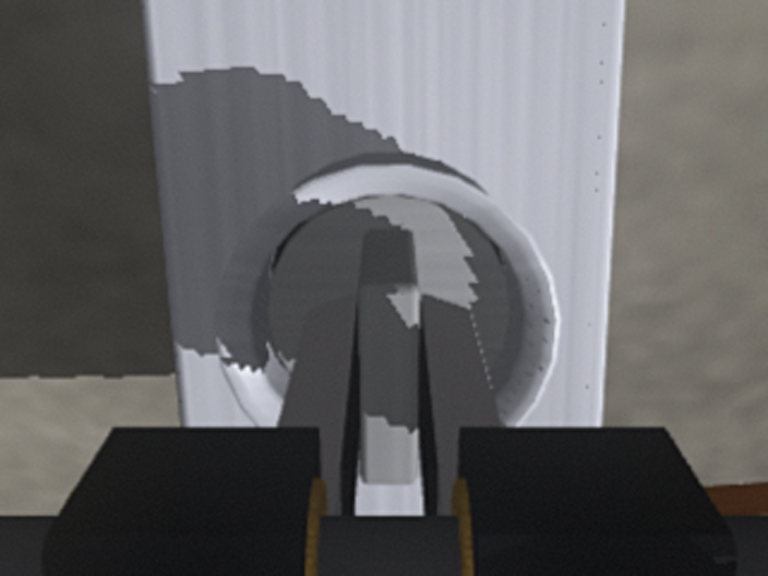

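>>> send_rows(targets=[[[0,0,0],[0,0,0],0.024],[[0,0,0],[0,0,0],0.024],[[0,0,0],[0,0,0],0.024],[[0,0,0],[0,0,-0.02],0.024],[[0,0,0],[0,0,-0.05],0.024],[[0,0,0],[0,0,-0.1],0.024],[[0,0,0],[0,0,-0.13],0.024],[[0,0,0],[0,0,-0.13],0.024]])

```text
t: 11.95
tool_pos: [0.5712, 0.1096, 0.2216]
ee_rot: [0.263, 0.06, 0.963, -0.012]
wrist_force: [0.7, 0.6, 0.2]
gripper_width: 0.0239
```

Run:
```python
from look import *
bedstate()
fs=look('9',('wrist','side','scene'))
crop(fs['wrist'],160,100,480,340,2.4,'pics/w9.png')
crop(fs['side'],215,150,345,310,3.5,'pics/s9.png')
Rb,o=frame(-6,O)
for n in('wrist','side'):
    b=(cloud(fs[n])-o)@Rb
    q=b[(np.hypot(b[...,0],b[...,1])<.028)&(b[...,2]>.040)&(b[...,2]<.052)]
    if len(q)>10:
        d=np.linalg.svd(q[:,:2]-q[:,:2].mean(0))[2][0];print(n,'fin top',len(q),(q.mean(0)*1e3).round(1),np.degrees(np.arctan2(d[1],d[0])).round(1),'z med',(np.median(q[:,2])*1e3).round(1))
    q=b[(np.hypot(b[...,0],b[...,1])<.026)&(abs(b[...,1])>.01)&(b[...,2]>-.01)&(b[...,2]<.02)];print(n,'disc top z',len(q),np.median(q[:,2])*1e3)
```

```text
t 11.95 tcp bed mm [  3.8   2.3 147.4] y ang 88.86 z ax [ 0.009 -0.001 -1.   ] F bed [ 0.7  0.7 -0.2] M bed [0.1 0.5 0. ] w 0.0239 q [ 0.06  0.39 -0.6   2.19  1.34  0.51 -0.19]
wrist fin top 700 [-0.6  1.  45. ] -1.3 z med 45.1
wrist disc top z 1176 5.185294129186656
side fin top 77 [ 2.5  1.9 45.6] 178.9 z med 45.8
side disc top z 49 6.566439839401785
```

View pics/w9.png

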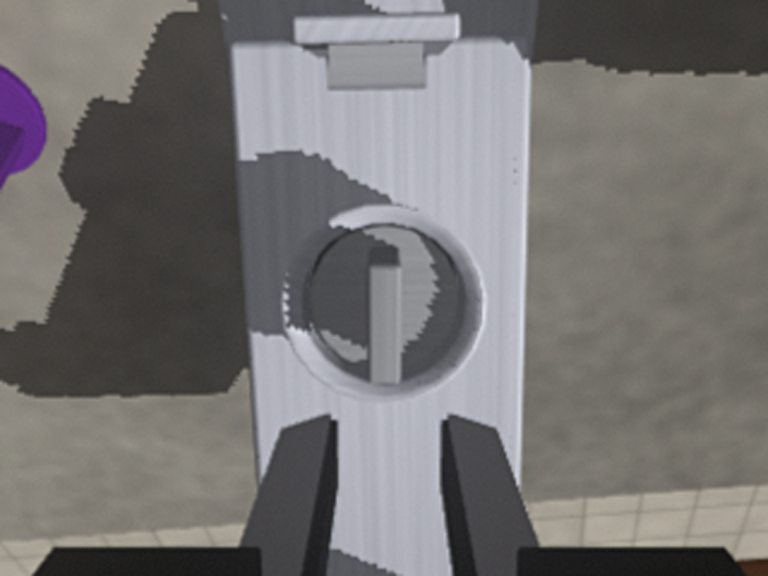

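View pics/s9.png

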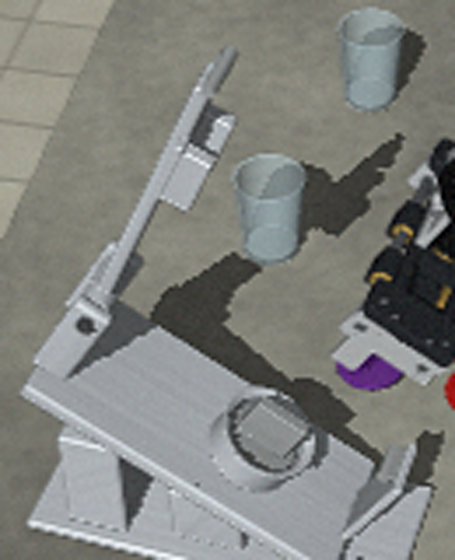

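```bash
cat > arm.py <<'E'
from look import *
Rb,o=frame(-6,O)
def tilt(phi):
    ph=np.radians(phi);h=np.array([np.cos(np.radians(-6)),np.sin(np.radians(-6)),0]);return tool(h*np.sin(ph)+np.array([0,0,-np.cos(ph)]),Rb[:,1])
def tcp(th,r,phi,gap):
    n=np.array([np.sin(th),0,np.cos(th)]);d=np.array([-np.cos(th),0,np.sin(th)])
    al=th-np.pi/6+np.radians(phi)
    return o+Rb@(np.array([.165,.0005,.058])+r*d+(.006+.008*abs(np.sin(al))+gap)*n)
def wp(hx,z,y=0.0005):  # world point at horizontal bed coordinate hx
    h=np.array([np.cos(np.radians(-6)),np.sin(np.radians(-6)),0]);return o*[1,1,0]+h*hx+Rb[:,1]*y+[0,0,z]
E
python3 - <<'E'
from arm import *
_,_,s=pose();q=np.array(s['q'])
for phi in(0,8):
  T=tilt(phi);print(phi,[tcp(1.69,.2,phi,.02).round(3)],[tcp(0,.2,phi,0).round(3)])
  follow(q,[(wp(-.05,.4),T),(wp(-.05,.52),T),(wp(.03,.52),T),(wp(.1,.51),T),(tcp(1.69,.21,phi,.025),T)]+[(tcp(t,.2,phi,0),T) for t in(1.6,1.2,.8,.4,.1,0)])
E
```

```text
0 [array([0.707, 0.094, 0.422])] [array([0.577, 0.107, 0.133])]
[ 0.36  0.6  -1.11  1.34  0.53  1.51  0.77] err 0.0
[ 0.29  0.56 -1.11  1.04  0.52  1.8   0.84] err 0.0
[ 0.14  0.7  -1.04  0.75  0.63  1.92  0.94] err 0.0
[-0.08  0.79 -0.42  0.39  0.32  1.98  1.21] err 0.0002
[ 0.    0.66 -0.44  0.88  0.26  1.64  1.14] err 0.0
[ 0.03  0.59 -0.45  1.08  0.24  1.52  1.11] err 0.0
[ 0.06  0.49 -0.46  1.38  0.22  1.32  1.06] err 0.0
[ 0.06  0.48 -0.45  1.61  0.23  1.1   1.02] err 0.0
[ 0.04  0.54 -0.42  1.75  0.27  0.91  0.97] err 0.0
[ 0.02  0.62 -0.39  1.77  0.31  0.81  0.95] err 0.0
[ 0.01  0.66 -0.38  1.77  0.33  0.78  0.94] err 0.0
8 [array([0.707, 0.094, 0.422])] [array([0.578, 0.107, 0.133])]
[ 0.42  0.51 -1.13  1.49  0.56  1.33  0.73] err 0.0
[ 0.38  0.47 -1.15  1.21  0.52  1.61  0.82] err 0.0
[ 0.25  0.6  -1.08  0.98  0.62  1.7   0.88] err 0.0
[ 0.14  0.72 -1.02  0.74  0.71  1.78  0.97] err 0.0
[ 0.26  0.68 -1.05  1.1   0.67  1.54  0.85] err 0.0
[ 0.32  0.63 -1.07  1.27  0.64  1.44  0.79] err 0.0
[ 0.41  0.56 -1.1   1.53  0.61  1.27  0.7 ] err 0.0
[ 0.42  0.55 -1.09  1.75  0.66  1.08  0.59] err 0.0
[ 0.36  0.62 -1.    1.89  0.78  0.91  0.46] err 0.0
[ 0.31  0.7  -0.91  1.92  0.88  0.83  0.38] err 0.0
[ 0.29  0.73 -0.89  1.91  0.92  0.81  0.36] err 0.0
```

Run:
```python
from arm import *
T=tilt(10);print(rel(wp(-.1,.53),T));q=np.array(pose()[2]['q']);follow(q,[(wp(-.1,.53),T),(wp(.1,.52),T),(tcp(1.69,.205,10,.03),T)])
```

```text
([-0.0003, 0.3518, -0.0213], [-0.1313, 0.0018, -0.2855], 'deg', np.float64(20.2), 'dist', np.float64(0.314))
[ 0.48  0.34 -1.17  1.34  0.43  1.53  0.83] err 0.0
[ 0.14  0.68 -0.98  0.78  0.68  1.74  0.97] err 0.0
[ 0.26  0.65 -1.01  1.13  0.65  1.48  0.85] err 0.0
```

>>> send_rows(targets=[[[0,0,0],[-0.02,0,-0.045],0.01],[[0,0.1,0],[-0.042,0,-0.09],0.0],[[0,0.2,-0.01],[-0.063,0.001,-0.135],0.0],[[0,0.3,-0.02],[-0.084,0.001,-0.18],0.0],[[0,0.352,-0.021],[-0.105,0.002,-0.225],0.0],[[0,0.352,-0.021],[-0.131,0.002,-0.285],0.0],[[0,0.352,-0.021],[-0.131,0.002,-0.285],0.0],[[0,0.352,-0.021],[-0.131,0.002,-0.285],0.0],[[0,0.352,-0.021],[-0.131,0.002,-0.285],0.0],[[0,0.352,-0.021],[-0.131,0.002,-0.285],0.0]], force=40)

```text
t: 13.1
tool_pos: [0.5425, 0.1104, 0.5284]
ee_rot: [0.086, 0.053, 0.995, -0.005]
wrist_force: [-1.1, -0.4, -0.0]
gripper_width: 0.0005
```

Run:
```python
from arm import *
T=tilt(10);p,_,s=pose();print(p.round(3),np.round(s['q'],2),s['t'],s['gripper_width']);print(rel(wp(.11,.52),T));q=np.array(s['q']);follow(q,[(wp(0,.53),T),(wp(.11,.52),T),(tcp(1.69,.205,10,.03),T)])
```

```text
[0.543 0.11  0.528] [ 0.34  0.28 -0.9   1.32  0.32  1.51  0.93] 13.1 0.0005301997053117224
([-0.0007, -0.0012, -0.0019], [-0.2044, 0.0009, 0.0444], 'deg', np.float64(0.1), 'dist', np.float64(0.209))
[ 0.22  0.46 -0.85  1.09  0.44  1.58  0.96] err 0.0
[ 0.08  0.67 -0.77  0.73  0.55  1.71  1.05] err 0.0
[ 0.19  0.6  -0.8   1.13  0.51  1.42  0.95] err 0.0
```

>>> send_rows(targets=[[[0,0,0],[-0.04,0,0.006],0.0],[[0,0,0],[-0.08,0,0.012],0.0],[[0,0,0],[-0.12,0,0.02],0.0],[[0,0,0],[-0.16,0,0.03],0.0],[[0,0,0],[-0.204,0.001,0.044],0.0],[[0,0,0],[-0.204,0.001,0.044],0.0],[[0,0,0],[-0.204,0.001,0.044],0.0],[[0,0,0],[-0.204,0.001,0.044],0.0]])

```text
t: 13.9
tool_pos: [0.7493, 0.0894, 0.519]
ee_rot: [0.085, 0.053, 0.995, -0.005]
wrist_force: [0.4, 0.2, 0.2]
gripper_width: 0.0005
```

Run:
```python
from arm import *
T=tilt(10);p,_,s=pose();print(p.round(3),np.round(s['q'],2),s['t'],tcp(1.69,.205,10,.03).round(3));print(rel(tcp(1.69,.205,10,.03),T))
f=look('10',('side',))['side'];crop(f,215,50,415,250,3,'pics/s10.png')
```

```text
[0.749 0.089 0.519] [ 0.08  0.68 -0.8   0.69  0.58  1.75  1.07] 13.9 [0.714 0.093 0.43 ]
([-0.0019, -0.0034, -0.0008], [0.0499, -0.0001, 0.0813], 'deg', np.float64(0.2), 'dist', np.float64(0.095))
```

View pics/s10.png

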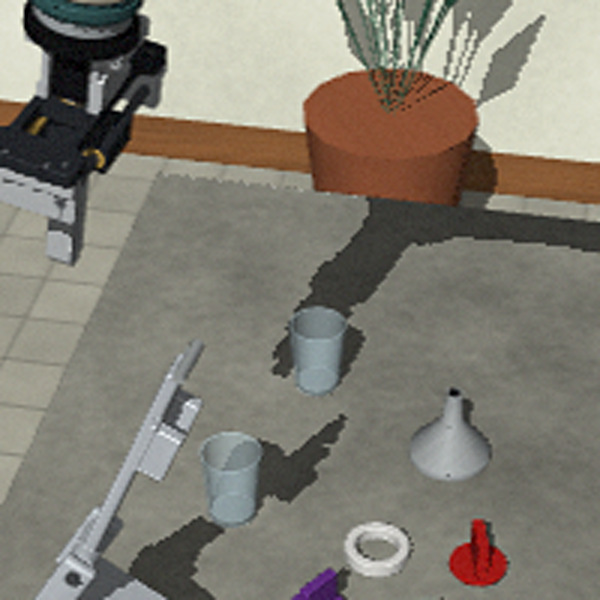

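>>> send_rows(targets=[[[0,0,0],[0.01,0,0.03],0.0],[[0,0,0],[0.025,0,0.06],0.0],[[0,0,0],[0.04,0,0.081],0.0],[[0,0,0],[0.05,0,0.081],0.0],[[0,0,0],[0.05,0,0.081],0.0],[[0,0,0],[0.05,0,0.081],0.0]])

```text
t: 14.55
tool_pos: [0.7137, 0.0926, 0.4344]
ee_rot: [0.088, 0.053, 0.995, -0.006]
wrist_force: [1.0, 0.2, 0.4]
gripper_width: 0.0004
```

Run:
```python
from arm import *
T=tilt(10);p,_,s=pose();print(p.round(3),np.round(s['q'],2),s['t'],np.round(s['wrist_force'],1))
f=look('11',('side',))['side'];crop(f,215,100,345,250,4,'pics/s11.png')
for th in (1.69,1.6,1.45,1.3,1.15,1.0,.85,.7,.55,.4):
    print(th,rel(tcp(th,.2,10,0),T)[:2])
```

```text
[0.714 0.093 0.434] [ 0.2   0.6  -0.83  1.1   0.54  1.47  0.95] 14.55 [1.  0.2 0.4]
1.69 ([-0.0017, 0.0016, -0.0014], [0.0287, 0.0001, 0.0152])
1.6 ([-0.0017, 0.0016, -0.0014], [0.0465, 0.0001, 0.0189])
1.45 ([-0.0017, 0.0016, -0.0014], [0.0754, 0.0001, 0.0288])
1.3 ([-0.0017, 0.0016, -0.0014], [0.1026, 0.0001, 0.0429])
1.15 ([-0.0017, 0.0016, -0.0014], [0.1274, 0.0001, 0.0612])
1.0 ([-0.0017, 0.0016, -0.0014], [0.1492, 0.0001, 0.0831])
0.85 ([-0.0017, 0.0016, -0.0014], [0.1674, 0.0001, 0.1082])
0.7 ([-0.0017, 0.0016, -0.0014], [0.1815, 0.0001, 0.1359])
0.55 ([-0.0017, 0.0016, -0.0014], [0.1912, 0.0002, 0.1655])
0.4 ([-0.0017, 0.0016, -0.0014], [0.1962, 0.0002, 0.1963])
```

View pics/s11.png

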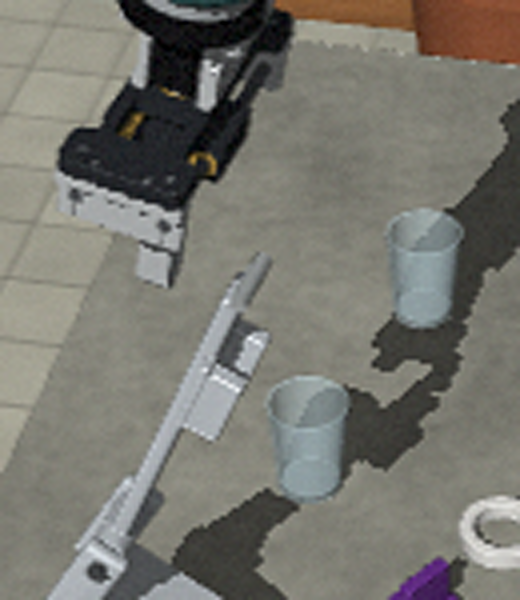

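>>> send_rows(targets=[[[0,0,0],[0.01,0,0.012],0.0],[[0,0,0],[0.02,0,0.015],0.0],[[0,0,0],[0.029,0,0.016],0.0],[[0,0,0],[0.038,0,0.017],0.0],[[0,0,0],[0.046,0,0.019],0.0],[[0,0,0],[0.06,0,0.023],0.0]])

```text
t: 15.2
tool_pos: [0.6605, 0.0984, 0.4016]
ee_rot: [0.089, 0.053, 0.995, -0.005]
wrist_force: [1.4, -0.5, -0.2]
gripper_width: 0.0003
```

Run:
```python
from arm import *
T=tilt(10);p,_,s=pose();print(p.round(3),s['t'],np.round(s['wrist_force'],1),np.round(s['wrist_torque'],2))
f=look('12',('side',))['side'];crop(f,215,100,345,250,4,'pics/s12.png')
for th in (1.45,1.3,1.15,1.0,.85,.7,.55,.4):
    print(th,rel(tcp(th,.2,10,0),T)[:2])
```

```text
[0.661 0.098 0.402] 15.2 [ 1.4 -0.5 -0.2] [ 0.04 -0.22  0.03]
1.45 ([-0.002, 0.0009, -0.0004], [0.0134, -0.0003, 0.0059])
1.3 ([-0.002, 0.0009, -0.0004], [0.0406, -0.0003, 0.02])
1.15 ([-0.002, 0.0009, -0.0004], [0.0654, -0.0003, 0.0383])
1.0 ([-0.002, 0.0009, -0.0004], [0.0872, -0.0002, 0.0603])
0.85 ([-0.002, 0.0009, -0.0004], [0.1054, -0.0002, 0.0854])
0.7 ([-0.002, 0.0009, -0.0004], [0.1195, -0.0001, 0.1131])
0.55 ([-0.002, 0.0009, -0.0004], [0.1292, -0.0001, 0.1427])
0.4 ([-0.002, 0.0009, -0.0004], [0.1342, -0.0, 0.1734])
```

View pics/s12.png

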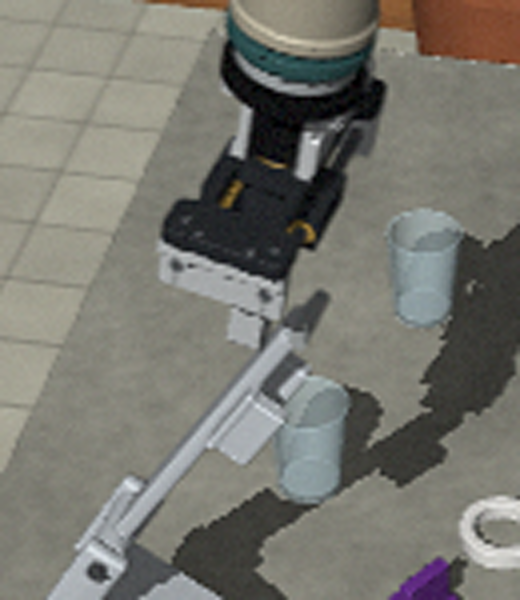

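>>> send_rows(targets=[[[0,0,0],[0.013,0,0.006],0.0],[[0,0,0],[0.028,0,0.013],0.0],[[0,0,0],[0.041,0,0.02],0.0],[[0,0,0],[0.053,0,0.029],0.0],[[0,0,0],[0.065,0,0.038],0.0],[[0,0,0],[0.076,0,0.049],0.0],[[0,0,0],[0.087,0,0.06],0.0],[[0,0,0],[0.096,0,0.073],0.0],[[0,0,0],[0.105,0,0.085],0.0],[[0,0,0],[0.113,0,0.099],0.0],[[0,0,0],[0.12,0,0.113],0.0]])

```text
t: 16.35
tool_pos: [0.5602, 0.1095, 0.2687]
ee_rot: [0.088, 0.052, 0.995, -0.005]
wrist_force: [0.9, 0.1, 1.2]
gripper_width: 0.0004
```

Run:
```python
from arm import *
T=tilt(10);p,_,s=pose();print(p.round(3),s['t'],np.round(s['wrist_force'],1),np.round(s['wrist_torque'],2),np.round(s['q'],2))
f=look('13',('side',))['side'];crop(f,215,130,345,310,3.3,'pics/s13.png')
for th in (.7,.6,.5,.4,.3,.2,.12,.07,.04,0):
    print(th,rel(tcp(th,.2,10,0),T)[:2])
```

```text
[0.56  0.11  0.269] 16.35 [0.9 0.1 1.2] [-0.01 -0.01 -0.01] [ 0.29  0.46 -0.84  1.82  0.56  0.93  0.67]
0.7 ([-0.0033, -0.0022, 0.0003], [-0.0025, 0.0004, -0.0019])
0.6 ([-0.0033, -0.0022, 0.0003], [0.0044, 0.0004, 0.0177])
0.5 ([-0.0033, -0.0022, 0.0003], [0.0093, 0.0005, 0.0379])
0.4 ([-0.0033, -0.0022, 0.0003], [0.012, 0.0006, 0.0585])
0.3 ([-0.0033, -0.0022, 0.0003], [0.0126, 0.0006, 0.0785])
0.2 ([-0.0033, -0.0022, 0.0003], [0.0113, 0.0007, 0.0977])
0.12 ([-0.0033, -0.0022, 0.0003], [0.009, 0.0008, 0.1129])
0.07 ([-0.0033, -0.0022, 0.0003], [0.0069, 0.0008, 0.1223])
0.04 ([-0.0033, -0.0022, 0.0003], [0.0055, 0.0008, 0.1279])
0 ([-0.0033, -0.0022, 0.0003], [0.0033, 0.0008, 0.1353])
```

View pics/s13.png

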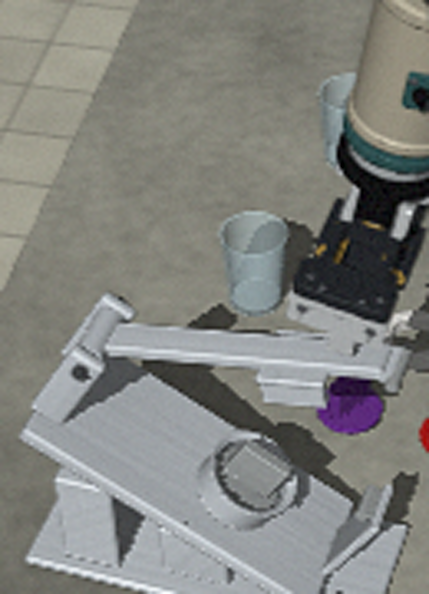

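>>> send_rows(targets=[[[0,0,0],[0.001,0,0.009],0.0],[[0,0,0],[0.004,0,0.018],0.0],[[0,0,0],[0.007,0,0.028],0.0],[[0,0,0],[0.009,0,0.038],0.0],[[0,0,0],[0.011,0,0.048],0.0],[[0,0,0],[0.012,0,0.058],0.0],[[0,0,0],[0.0125,0,0.068],0.0],[[0,0,0],[0.0125,0,0.078],0.0],[[0,0,0],[0.012,0,0.088],0.0],[[0,0,0],[0.011,0,0.097],0.0]])

```text
t: 17.4
tool_pos: [0.5636, 0.108, 0.1677]
ee_rot: [0.086, 0.052, 0.995, -0.006]
wrist_force: [-1.3, 0.2, 1.2]
gripper_width: 0.0001
```

Run:
```python
from arm import *
T=tilt(10);p,_,s=pose();print(p.round(3),s['t'],np.round(s['wrist_force'],1),np.round(s['wrist_torque'],2),np.round(s['q'],2))
f=look('14',('side',))['side'];crop(f,215,180,345,310,4,'pics/s14.png')
for th in (.2,.12,.07,.04,0,-.03):
    print(th,rel(tcp(th,.2,10,0),T)[:2])
```

```text
[0.564 0.108 0.168] 17.4 [-1.3  0.2  1.2] [0.11 0.23 0.01] [ 0.2   0.58 -0.73  1.93  0.73  0.73  0.51]
0.2 ([-0.0041, -0.0044, 0.0002], [-0.0003, 0.0012, -0.0014])
0.12 ([-0.0041, -0.0044, 0.0002], [-0.0027, 0.0013, 0.0138])
0.07 ([-0.0041, -0.0044, 0.0002], [-0.0048, 0.0013, 0.0232])
0.04 ([-0.0041, -0.0044, 0.0002], [-0.0062, 0.0013, 0.0288])
0 ([-0.0041, -0.0044, 0.0002], [-0.0084, 0.0014, 0.0362])
-0.03 ([-0.0041, -0.0044, 0.0002], [-0.0103, 0.0014, 0.0416])
```

View pics/s14.png

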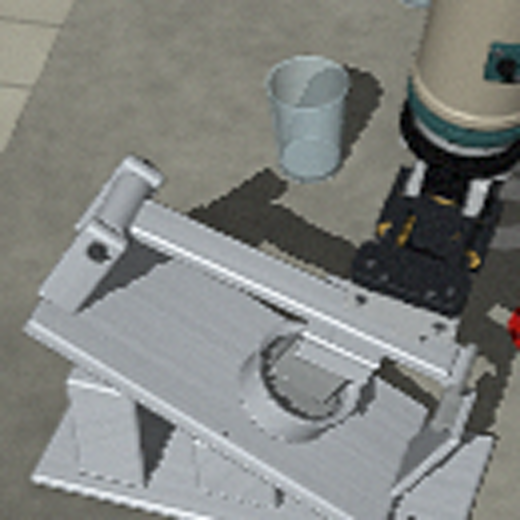

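Fin is between the cheeks. Now closing slowly toward the catch.

>>> send_rows(targets=[[[0,0,0],[-0.001,0,0.005],0.0],[[0,0,0],[-0.002,0,0.01],0.0],[[0,0,0],[-0.003,0,0.015],0.0],[[0,0,0],[-0.004,0,0.019],0.0],[[0,0,0],[-0.005,0,0.023],0.0]])

```text
t: 17.95
tool_pos: [0.5721, 0.1064, 0.1444]
ee_rot: [0.085, 0.052, 0.995, -0.006]
wrist_force: [-1.6, 1.0, 0.5]
gripper_width: 0.0005
```

Run:
```python
from arm import *
T=tilt(10);p,_,s=pose();print(p.round(3),s['t'],np.round(s['wrist_force'],1))
for th in (.07,.04,0,-.03):
    print(th,rel(tcp(th,.2,10,0),T)[:2])
```

```text
[0.572 0.106 0.144] 17.95 [-1.6  1.   0.5]
0.07 ([-0.0041, -0.0045, 0.0002], [0.0003, 0.0013, -0.0001])
0.04 ([-0.0041, -0.0045, 0.0002], [-0.0012, 0.0013, 0.0055])
0 ([-0.0041, -0.0045, 0.0002], [-0.0034, 0.0014, 0.0129])
-0.03 ([-0.0041, -0.0045, 0.0002], [-0.0052, 0.0014, 0.0184])
```

>>> send_rows(targets=[[[0,0,0],[-0.0005,0,0.002],0.0],[[0,0,0],[-0.001,0,0.0045],0.0],[[0,0,0],[-0.002,0,0.007],0.0],[[0,0,0],[-0.003,0,0.0095],0.0]])

```text
t: 18.35
tool_pos: [0.5761, 0.106, 0.1361]
ee_rot: [0.085, 0.052, 0.995, -0.007]
wrist_force: [-2.7, 0.1, 1.4]
gripper_width: 0.0004
```

Run:
```python
from arm import *
T=tilt(10);p,_,s=pose();print(p.round(3),s['t'],np.round(s['wrist_force'],1))
for th in (.07,.04,0,-.03):
    print(th,rel(tcp(th,.2,10,0),T)[:2])
```

```text
[0.576 0.106 0.136] 18.35 [-2.7  0.1  1.4]
0.07 ([-0.0046, -0.0045, 0.0005], [0.0028, 0.0012, -0.009])
0.04 ([-0.0046, -0.0045, 0.0005], [0.0013, 0.0013, -0.0034])
0 ([-0.0046, -0.0045, 0.0005], [-0.0009, 0.0013, 0.004])
-0.03 ([-0.0046, -0.0045, 0.0005], [-0.0027, 0.0013, 0.0094])
```

>>> send_rows(targets=[[[0,0,0],[-0.0005,0,0.002],0.0],[[0,0,0],[-0.001,0,0.004],0.0],[[0,0,0],[-0.0015,0,0.005],0.0]])

```text
t: 18.65
tool_pos: [0.5785, 0.1058, 0.1318]
ee_rot: [0.085, 0.052, 0.995, -0.007]
wrist_force: [-7.0, -0.5, 14.3]
gripper_width: 0.0005
```

Run:
```python
from arm import *
p,_,s=pose();print(p.round(4),s['t'],np.round(s['wrist_force'],1))
```

```text
[0.5785 0.1058 0.1318] 18.65 [-7.  -0.5 14.3]
```

>>> send_rows(targets=[[[0,0,0],[-0.0003,0,0.001],0.0],[[0,0,0],[-0.0006,0,0.002],0.0]])

```text
t: 18.85
tool_pos: [0.5787, 0.1058, 0.1314]
ee_rot: [0.085, 0.052, 0.995, -0.008]
wrist_force: [-11.6, -1.3, 24.1]
gripper_width: 0.0005
```

Run:
```python
from arm import *
p,_,s=pose();print(p.round(4),s['t'],np.round(s['wrist_force'],1))
f=look('15',('side',))['side'];crop(f,215,180,345,310,4,'pics/s15.png')
b=(cloud(f)-o)@Rb
for x in(-.03,0,.03,.06,.09,.12):
    q=b[(abs(b[...,0]-x)<.008)&(abs(b[...,1])<.012)&(b[...,2]>.05)&(b[...,2]<.09)];print(x,len(q),np.median(q[:,2]).round(4) if len(q) else '')
```

```text
[0.5787 0.1058 0.1314] 18.85 [-11.6  -1.3  24.1]
-0.03 26 0.0637
0 12 0.0618
0.03 44 0.0637
0.06 42 0.0645
0.09 46 0.0641
0.12 47 0.0648
```

View pics/s15.png

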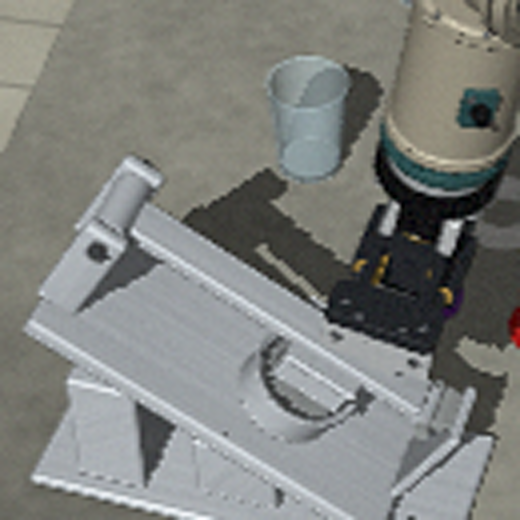

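>>> send_rows(targets=[[[0,0,0],[0,0,-0.005],0.0],[[0,0,0],[0,0,-0.03],0.0],[[0,0,0],[0,0,-0.07],0.0],[[0,0,0],[0,0,-0.12],0.0],[[0,0,0],[0,0,-0.17],0.0],[[0,0,0],[0,0,-0.2],0.0],[[0,0,0],[0,0,-0.2],0.0],[[0,0,0],[0,0,-0.2],0.0]])

```text
t: 19.7
tool_pos: [0.5454, 0.1102, 0.3287]
ee_rot: [0.085, 0.053, 0.995, -0.008]
wrist_force: [0.1, -0.8, -0.8]
gripper_width: 0.0005
```

Run:
```python
from arm import *
p,_,s=pose();print(p.round(4),s['t'],np.round(s['wrist_force'],1),np.abs(s['joint_velocities']).max().round(3))
fs=look('16',('side','scene','wrist'))
f=fs['side'];crop(f,215,150,375,310,3.5,'pics/s16.png')
for n in('side','scene','wrist'):
  b=(cloud(fs[n])-o)@Rb;print(n)
  for x in(-.06,-.03,0,.03,.06,.09,.12):
    q=b[(abs(b[...,0]-x)<.008)&(abs(b[...,1])<.012)&(b[...,2]>.05)&(b[...,2]<.11)];print(x,len(q),np.median(q[:,2]).round(4) if len(q) else '',end=' | ')
cv2.imwrite('pics/w16.png',fs['wrist']['image'][:,:,::-1])
cv2.imwrite('pics/sc16.png',fs['scene']['image'][:,:,::-1])
```

```text
[0.5454 0.1102 0.3287] 19.7 [ 0.1 -0.8 -0.8] 0.035
side
-0.06 45 0.0647 | -0.03 46 0.0641 | 0 44 0.0649 | 0.03 48 0.0646 | 0.06 44 0.0649 | 0.09 46 0.0648 | 0.12 46 0.0649 | scene
-0.06 33 0.0608 | -0.03 44 0.0611 | 0 52 0.061 | 0.03 46 0.0607 | 0.06 50 0.0607 | 0.09 52 0.0611 | 0.12 56 0.0614 | wrist
-0.06 292 0.0631 | -0.03 293 0.0631 | 0 297 0.0631 | 0.03 86 0.0631 | 0.06 0  | 0.09 0  | 0.12 24 0.0633 |
```

View pics/s16.png

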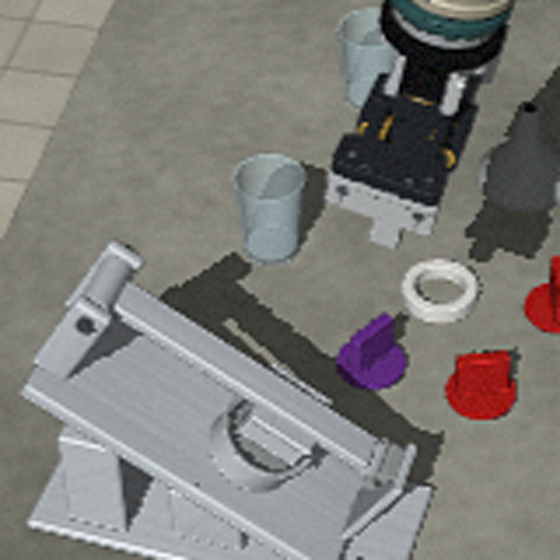

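View pics/w16.png

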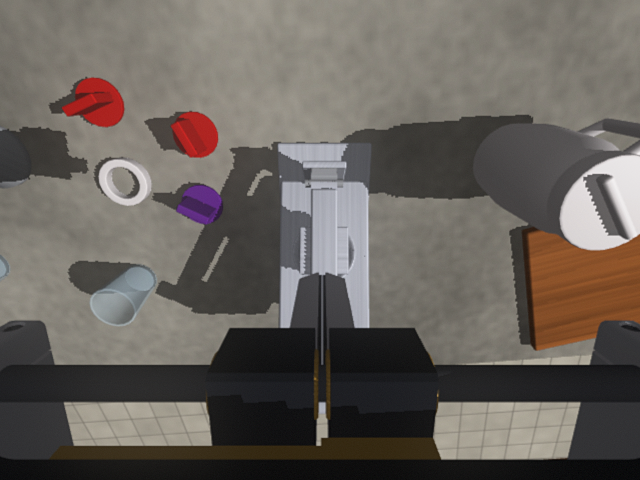

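View pics/sc16.png

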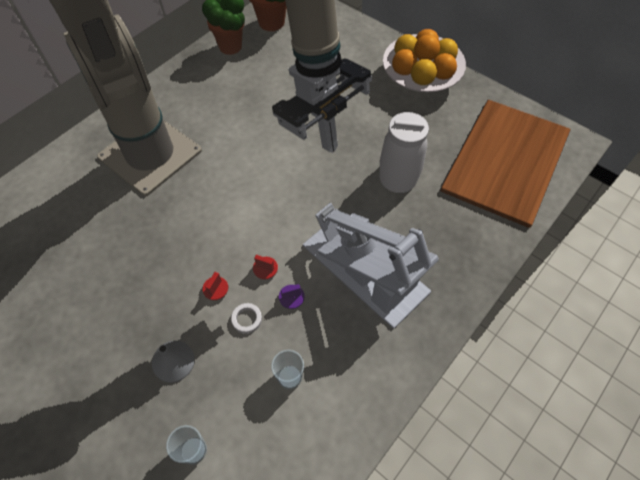

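```bash
python3 -c "
from station import r
print(r.close_job())"
```

```text
the job is handed in; nothing more can be done
None
```

The reamer is in the cup and locked, and the juicer's arm is pressed shut. I handed the job in at about 20 s of the 67 s allowed.

**Reamer:** I took the steel reamer off the white stand and lowered it into the cup with its tongue along the slot, which I measured at about 61° from bed x. It dropped home without any searching. I pressed it to about 20 N and turned it clockwise to the hub's stop, where the torque rose from 0.2 to 0.7 N m. I then eased it back about 8° within the slot's play and let go.
- **Seating check:** after release, the disc top read 5 to 6.5 mm (6 mm expected) and the fin top 45 to 46 mm (46 mm expected).
- **Alignment check:** the fin was within about 1.3° of the arm's line.

**Arm:** I pushed it down from behind with closed fingers until it stopped hard, at about 27 N, then backed the gripper 0.2 m clear.
- **Shut check:** with nothing touching it, its top face stayed parallel to the bed at 61 to 65 mm in the three cameras (64 mm expected). It was straight along its length to within 1 mm in each view, so it is well past the catch point. I never saw a distinct click, and I did not pull up on the arm to test the catch.

**Bystanders and disagreements:** In the last views the pitcher, funnel and tumblers look unmoved, by eye. The only disagreements were camera offsets of 2 to 4 mm: the cup's centre from the wrist camera, and the arm's height between the scene and side views. Neither affected the fit.

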